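# Lock a specimen carrier on the tilted mount with its pin

### The job

Set the brass specimen carrier that stands between two vials, flange down, fully home in the round recess of the tilted mount and let go of it; then put the long red-knobbed pin from the rack through the carrier's hole into the mount until its collar rests on the carrier, and let go. Work gently, without pressing hard on carrier, pin or mount, and leave everything else, the short black-knobbed pin included, standing where it is.

Things in the scene. Friction and masses are not known exactly. Their poses are not given: they have to be found in the camera images.
- seat (a point): Centre of the flat floor of the round recess on the tilted mount. z: the recess and bore axis, pointing out of the face; y level in the face, x up the slope. The recess is 48 mm across and 6 mm deep, flaring to 52 mm at its mouth, in a rim up to 66 mm across; the bore in its middle is 11 mm across and runs straight through the 30 mm plate.
- mount: Tilting aluminium mount, fixed to the bench, its slope facing (its own -x) between the robot and the robot's right. Base 110 x 112 x 10 mm; between two grey cheeks (97 mm over their outsides along y, up to 67 mm above the bench) hangs the sloping plate, 72 x 72 x 30 mm, that carries the recess. Origin at the centre of the base's underside.
- head (a joint): Slope of the mount's plate: angle in rad between the recess axis and vertical (0 = level). It differs from run to run, 0.37 to 0.50, and is clamped stiff.
- carrier: Brass specimen carrier, loose, 80 g, upright on the bench: flange 44 mm across, 8 mm thick, hub 28 mm across and 14 mm tall on top (22 mm in all), through hole 11.4 mm across. Pick it by the hub. Origin at the centre of its underside, z along the hole to the hub. Two vials stand on opposite sides, about 50 mm off along its +x and -x.
- pin: Locking pin, loose, 50 g, hanging upright by its collar in one end hole of the rack: steel rod 8 mm across with a tapered tip, 46 mm long below the collar; collar 22 mm across and 4 mm thick; red knob 16 mm across and 22 mm tall above the collar. Origin at the centre of the collar's underside, z along the pin towards the knob.
- pin_tip (a point): Point of the locking pin, 46 mm below the collar's underside.
- rack: Grey rack for pins, fixed, 42 x 130 x 56 mm (long along its y), with three 13 mm holes 45 mm apart along y, the middle one empty. Origin at the centre of its underside.
- short_pin: A shorter pin with a black knob (26 mm below the collar, otherwise the same), in the other end hole of the rack. Leave it alone.
- vial_1: Brown sample vial with a blue cap, 22 mm across, 54 mm tall, beside the carrier (its +x side). Origin at the centre of its underside.
- vial_2: Sample vial with a white cap, 22 mm across, 54 mm tall, beside the carrier (its -x side). Origin at the centre of its underside.
- vial_3: Sample vial with a red cap, 22 mm across, 54 mm tall, beside the mount. Origin at the centre of its underside.
- gear: Small gear, 33 mm across, 16 mm tall, behind the rack. Origin at the centre of its underside.
- objective_spare: Black microscope objective, 51 mm across, 52 mm tall, in front of the rack. Origin at the centre of its underside.
- bushing: Bronze bushing, 32 mm across, 24 mm tall, in front of the mount. Origin at the centre of its underside.
- dropper_bottle: Dropper bottle, 38 mm across, 113 mm tall, at the back left. Origin at the centre of its underside.
- blower: Rubber air blower, 52 mm across, 128 mm tall, at the right. Origin at the centre of its underside.
Things that resemble listed ones, but are neither listed nor needed, are in the scene too. Leave any green look-alike of the carrier alone.

How it is judged:
On the way, in this order (a step that is already met when the one before it is completed fails the run):
1. the carrier lies home in the recess, let go of (x of carrier in the frame of seat between -0.003 and 0.003 m and y of carrier in the frame of seat between -0.003 and 0.003 m and z of carrier in the frame of seat between -0.003 and 0.002 m and angle between the z axis of carrier and the z axis of seat, either way round below 0.07 rad and contact force between the fingers and carrier below 0.1 N), for 0.2 s.
2. the long pin is through the carrier and in the mount, its collar on the carrier (x of carrier in the frame of seat between -0.003 and 0.003 m and y of carrier in the frame of seat between -0.003 and 0.003 m and z of carrier in the frame of seat between -0.003 and 0.002 m and angle between the z axis of carrier and the z axis of seat, either way round below 0.07 rad and x of pin_tip in the frame of seat between -0.004 and 0.004 m and y of pin_tip in the frame of seat between -0.004 and 0.004 m and z of pin in the frame of seat between 0.018 and 0.025 m and z of pin_tip in the frame of seat below -0.02 m and angle between the z axis of pin and the z axis of seat, either way round below 0.15 rad), for 0.2 s.
At the end, for the whole second after the job is handed in: The carrier lies in the recess within 3 mm of its centre, its underside within 2 mm of the floor and flat to 0.07 rad; the long pin is through it, its tip at least 20 mm into the bore, along the bore axis to 0.15 rad, its collar within 3 mm of the hub's top; both are released and at rest (all of step 2 and contact force between the fingers and carrier below 0.1 N and contact force between the fingers and pin below 0.1 N and linear speed of each of pin, carrier below 0.02 m/s); the robot touches nothing.
It fails at once if carrier, pin or mount pressed against one another with more than 40 N (contact force between any of carrier, pin and mount above 40 N or contact force between pin and carrier above 40 N).
It fails at once if the mount or the rack hit by the fingers with more than 40 N (contact force between the fingers and mount above 40 N or contact force between the fingers and rack above 40 N).
It fails at once if a bystander (vials, gear, objective, bushing, bottle, blower, short pin) moved more than 20 mm or tipped (distance of any of vial_1, vial_2, vial_3, gear, objective_spare, bushing, dropper_bottle, blower, short_pin from where it was at the start of the episode above 0.02 m or angle between any of vial_1, vial_2, vial_3, gear, objective_spare, bushing, dropper_bottle, blower, short_pin's own z axis and vertical above 0.5 rad).
It also fails if it takes over 67 s, if anything falls off the work surface, if the arm or the gripper's body presses on something with over 40 N, if the wrist force passes 120 N, or if a joint passes its speed limit or range.

### The arm

A 6-joint arm with a two-finger parallel gripper is mounted at the origin on a cart in front of the work surface, level with it; the furniture and walls round the work are solid. World frame = base frame: x ahead of the robot, y to its left, z up, the work surface at z = 0. Lengths are in m, angles in rad, forces in N, time in s.
With the tool pointing down it reaches from about 0.3 to 0.875 m from the base axis. Payload 4.2 kg.
Tool frame: the origin (TCP) lies midway between the tips of the shut fingers; the grasp point (between the pads) lies 19 mm behind it; z points along the fingers, y is the line along which they close (so a half turn about z gives the same grasp; the last joint's range is limited). The gripper opens to 85 mm and grips with 20 to 120 N. Pads are 22 mm wide; open, the fingers measure 114 mm over their backs; the gripper's body (76 mm by 85 mm) begins 54 mm behind the grasp point. The pads swing forward as they close: fully open they stand 13 mm farther back than shut.
Start: joints at [-1.317, 0.32, 1.565, -0, 1.257, -0.02], TCP at [0.155, -0.554, 0.231] pointing down, gripper open.
Joint ranges: [-3.11, 3.11], [-0.84, 2.01], [0.21, 2.61], [-1.34, 4.49], [0.05, 2.63], [-2.56, 2.56]. Speed limits (rad/s): [2.57, 2.57, 3.14, 3.14, 3.14, 3.14].

### API

Orientations are given as a rotation vector (axis times angle).
In Python, from rig import * gives the robot as it stands.
- The arm moves only by the tool move_arm, never from a script. Its argument "commands" is a list of rows, each a list of 3 entries, a list of its own where there are three numbers: the opening, from -1 (shut) to 1 (fully open), then the shift along the world's x, y, z in m, then the turn about the world's z in degrees. In form: [[hand, [tx, ty, tz], twist], ...]. A call has 1 to 5 rows; each row shifts and turns the commanded pose from where the row before left it; what a row does not reach is not made up. A row lasts 1/12 s, in which the tool goes at most 41.7 mm and 7.16 degrees, less where a joint would pass 70% of its speed; a pose out of reach is approached as far as the arm can. A call is refused whole if a number of a shift passes 0.0417 or a number of a turn 7.16, either way. A call with a gripper value outside its range is refused whole. The fingers move at their own pace and stop on an object; the grip force is fixed at half the most. Time passes only in rows, so rows that do not move let the fingers close. It gives the time, the measured TCP pose, the force, the opening and the grip force at its end, in the units of the state.
- get_obs(): the state, without advancing time (a new reading comes with each control period).
- grab_frame(name): name is "side" or "top" or "wrist"; returns a dict with "color" (480x640x3 uint8, blue, green, red), "mtx" (3x3 intrinsics, pixels), "dist_coeffs" ([k1, k2, p1, p2, k3] as OpenCV has them; the pictures are not rectified), "eye" and "orientation" of the camera in the world. Camera axes: x right, y up, looking along -z (the intrinsics and any distortion apply to the point x, -y, -z); pixel columns grow to the right and rows downward; lengths in m; the calibration is good to about 2 mm. A picture is of the moment at which its call begins. There is no depth.
- finish_job(): hands the job in; it is judged then, once.
The state is a dict: "time": time; "joint_pos": joint angles; "joint_vel": joint speeds; "joint_efforts": joint torques, N m; "position": TCP position; "tcp_rot": TCP orientation; "wrist_force": force on the tool from outside, world axes, zero at the start; "wrist_torque": the same for the moment, N m; "grip_width": opening from 0.0 (shut) to 1.0 (fully open); "grip_force": force on a finger pad.
Only numpy, scipy, OpenCV 4.12 (cv2) and the standard library are available. Lean on these libraries where they do the work, as an engineer would, in place of code of your own. Each camera call takes 0.05 s, during which the arm holds its last target. There are 200 camera calls.

## Working session

There is one attempt and no reset: what is moved stays moved. The work goes in short steps, Python scripts to look and compute and a tool call to move; the robot and the scene stay as the last step left them, time stands still between calls to the robot, and variables do not carry over. Pictures are saved under pics/ and viewed, at most 10 in all, crops included, and the job is handed in when it is done.

Besides the shell and the picture viewer there is one more tool, called after ">>>" as name(argument=value, ...) on one line, values as JSON. move_arm: Moves the arm, as the interface text tells. Its arguments: {"type":"object","properties":{"commands":{"type":"array"}},"required":["commands"]}

```bash
ls; mkdir -p pics
cat > h.py <<'E'
from rig import *
import numpy as np, cv2
from scipy.spatial.transform import Rotation as R
def Rm(o):
    o=np.array(o,float)
    return o if o.shape==(3,3) else (R.from_rotvec(o).as_matrix() if o.size==3 else R.from_quat(o).as_matrix())
def cam(f):
    F=np.diag([1,-1,-1.]); Rc=Rm(f['orientation'])@F  # cv cam->world
    return Rc,np.array(f['eye']),np.array(f['mtx']),np.array(f['dist_coeffs'])
def proj(f,P):
    Rc,e,K,d=cam(f); r=cv2.Rodrigues(Rc.T)[0]
    return cv2.projectPoints(np.atleast_2d(np.array(P,float)),r,-Rc.T@e,K,d)[0][:,0]
def ray(f,uv):
    Rc,e,K,d=cam(f)
    n=cv2.undistortPoints(np.array(uv,float).reshape(-1,1,2),K,d)[:,0]
    return e,np.c_[n,np.ones(len(n))]@Rc.T
def atz(f,uv,z):
    e,D=ray(f,uv); return e+D*((z-e[2])/D[:,2])[:,None]
E
python3 - <<'E'
from h import *
import pickle
o=get_obs(); print({k:np.round(v,3) for k,v in o.items()})
for n in('side','top','wrist'):
    f=grab_frame(n); cv2.imwrite(f'pics/{n}0.png',f['color']); pickle.dump(f,open(f'{n}0.pkl','wb'))
    print(n,np.round(f['mtx'],1).tolist(),f['dist_coeffs'],f['eye'],f['orientation'])
E
```

```text
pics
{'time': np.float64(0.0), 'joint_pos': array([-1.317,  0.32 ,  1.566,  0.   ,  1.257, -0.02 ]), 'joint_vel': array([-0.001,  0.001, -0.   ,  0.001,  0.001,  0.   ]), 'joint_efforts': array([ 2.0000e-03, -4.1552e+01, -2.3416e+01,  0.0000e+00,  8.0000e-03,
       -0.0000e+00]), 'position': array([ 0.155, -0.553,  0.23 ]), 'tcp_rot': array([-3.11 , -0.428,  0.   ]), 'wrist_force': array([ 0.111,  0.25 , -0.468]), 'wrist_torque': array([-0.021, -0.055, -0.028]), 'grip_force': np.float64(0.0), 'grip_width': np.float64(1.003)}
side [[501.0, 0.0, 322.5], [0.0, 501.0, 232.9], [0.0, 0.0, 1.0]] [-0.14292161  0.          0.          0.          0.        ] [0.0407811  0.42015447 1.01930313] [ 0.32703444 -0.68916388 -2.16771027]
top [[562.5, 0.0, 314.8], [0.0, 562.5, 231.1], [0.0, 0.0, 1.0]] [-0.01563205  0.          0.          0.          0.        ] [0.35425587 0.00886624 1.36506705] [ 0.11213648 -0.14707726 -1.55033099]
wrist [[350.4, 0.0, 314.1], [0.0, 350.4, 241.8], [0.0, 0.0, 1.0]] [0.00384566 0.         0.         0.         0.        ] [ 0.23381481 -0.53010494  0.3738034 ] [-0.27627517  0.21234546 -1.28537174]
```

View pics/top0.png

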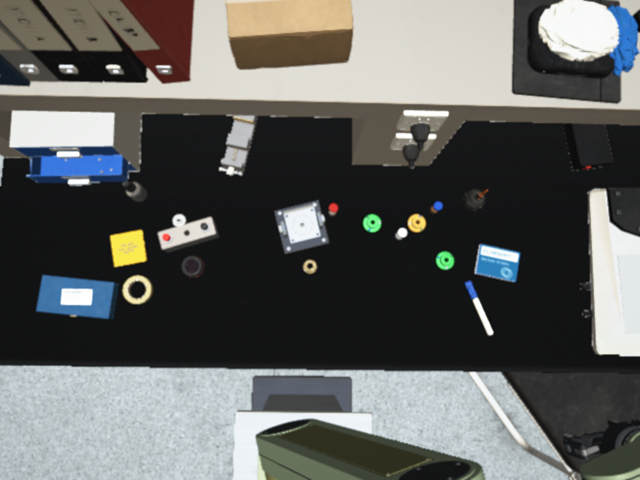

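View pics/side0.png

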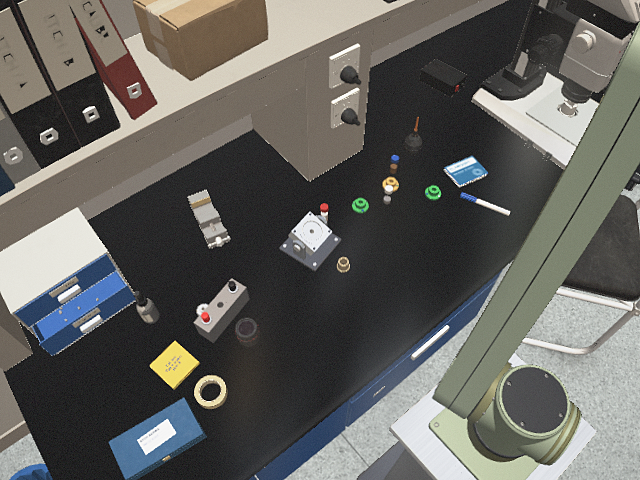

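Run:
```python
from h import *
import pickle
t=pickle.load(open('top0.pkl','rb')); s=pickle.load(open('side0.pkl','rb'))
for n,uv,z,us in [('carrier',(417,223),.022,(391,184)),('blue',(438,206),.054,(395,158)),('white',(402,234),.054,(389,190)),('redknob',(166,238),.082,(205,316)),('blk',(207,227),.082,(232,285)),('mountplate',(302,226),.06,(312,231)),('redvial',(333,208),.054,(324,208)),('bushing',(310,267),.024,(344,265)),('gr1',(372,223),.022,(361,205)),('gr2',(445,261),.022,(433,192)),('obj',(193,266),.052,(246,325)),('blower',(485,192),.1,(416,125))]:
    print(n,np.round(atz(t,[uv],z)[0],3),np.round(atz(s,[us],z)[0],3))
f=t['color']; 
a=cv2.resize(f[180:290,255:465],None,fx=3.8,fy=3.8,interpolation=cv2.INTER_CUBIC)
cv2.imwrite('pics/crop1.png',a)
```

```text
carrier [ 0.603 -0.269  0.022] [ 0.596 -0.264  0.022]
blue [ 0.64  -0.313  0.054] [ 0.637 -0.314  0.054]
white [ 0.57  -0.226  0.054] [ 0.567 -0.225  0.054]
redknob [0.546 0.323 0.082] [0.544 0.324 0.082]
blk [0.574 0.231 0.082] [0.571 0.239 0.082]
mountplate [0.584 0.012 0.06 ] [0.586 0.007 0.06 ]
redvial [ 0.63  -0.061  0.054] [ 0.625 -0.061  0.054]
bushing [ 0.491 -0.009  0.024] [ 0.484 -0.005  0.024]
gr1 [ 0.601 -0.158  0.022] [ 0.593 -0.156  0.022]
gr2 [ 0.511 -0.335  0.022] [ 0.507 -0.332  0.022]
obj [0.486 0.264 0.052] [0.488 0.263 0.052]
blower [ 0.665 -0.413  0.1  ] [ 0.662 -0.41   0.1  ]
```

View pics/crop1.png

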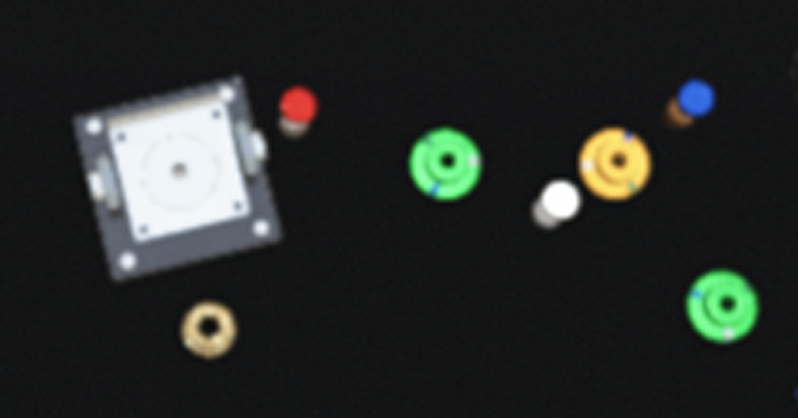

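The top view shows a brass flanged part with a hole at (417,223) between the blue-cap (438,206) and white-cap (402,234) vials. The look-alikes are green, at (372,223) and (445,261), so brass is the carrier, and the crop confirms it. The mount is at (302,226), the red-knobbed pin at (166,238) and the black-knobbed one at (207,227).

>>> move_arm(commands=[[1,[0.034,0.022,0],-6],[1,[0.034,0.022,0],-6],[1,[0.034,0.022,0],-6],[1,[0.034,0.022,0],-6],[1,[0.034,0.022,0],-4]])

```text
time: 0.57
position: [0.3266, -0.4423, 0.2311]
tcp_rot: [-3.122, 0.345, 0.001]
wrist_force: [1.0, -0.2, 0.5]
grip_width: 1.001
grip_force: 0.0
```

>>> move_arm(commands=[[1,[0.034,0.022,0],0],[1,[0.034,0.022,0],0],[1,[0.034,0.022,0],0],[1,[0.034,0.022,0],0],[1,[0.034,0.022,0],0]])

```text
time: 0.98
position: [0.4968, -0.3321, 0.2311]
tcp_rot: [-3.123, 0.337, 0.001]
wrist_force: [0.4, -0.3, -1.0]
grip_width: 0.999
grip_force: 0.0
```

>>> move_arm(commands=[[1,[0.034,0.022,0],0],[1,[0.034,0.022,0],0],[1,[0.034,0.022,0],0],[1,[0,0,0],0],[1,[0,0,0],0]])

```text
time: 1.4
position: [0.5987, -0.2659, 0.2302]
tcp_rot: [-3.124, 0.331, 0.002]
wrist_force: [-1.1, 0.3, -0.1]
grip_width: 1.002
grip_force: 0.0
```

Run:
```python
from h import *
import pickle
o=get_obs(); f=grab_frame('wrist'); pickle.dump((o,f),open('w1.pkl','wb')); cv2.imwrite('pics/w1.png',f['color'])
T=Rm(o['tcp_rot']); print(o['time'],o['position'],T.round(3).tolist(),o['grip_width'],o['joint_pos'].round(2))
print(f['eye'],proj(f,[[.603,-.269,.022],[.64,-.313,.054],[.57,-.226,.054]]))
```

```text
1.4 [ 0.59874975 -0.26594081  0.23016914] [[0.978, -0.21, -0.002], [-0.21, -0.978, 0.0], [-0.002, -0.0, -1.0]] 1.0020056929044032 [-0.44  0.45  1.37 -0.    1.33  1.35]
[ 0.67857763 -0.28208863  0.37327598] [[317.29209631 202.46865726]
 [357.25184269 160.04921523]
 [281.30693446 251.36502116]]
```

View pics/w1.png

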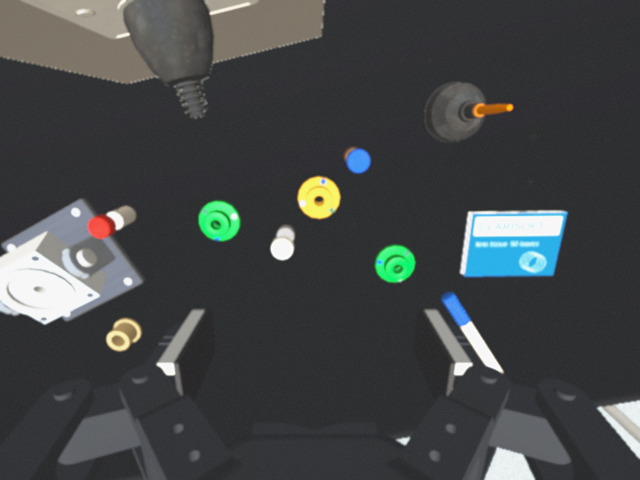

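The wrist view shows the brass carrier's hole at about (319,199), with the blue cap at (358,160), the white cap at (282,247), and the mount at lower left.

Run:
```python
from h import *
import pickle
o,w=pickle.load(open('w1.pkl','rb')); t=pickle.load(open('top0.pkl','rb')); s=pickle.load(open('side0.pkl','rb'))
def blob(f,lo,hi,box,hull=True):
    u0,v0,u1,v1=box; c=cv2.cvtColor(f['color'],cv2.COLOR_BGR2HSV)[v0:v1,u0:u1]
    m=cv2.inRange(c,lo,hi); cs=cv2.findContours(m,cv2.RETR_CCOMP,cv2.CHAIN_APPROX_NONE)
    k=max(cs[0],key=cv2.contourArea); e=cv2.fitEllipse(cv2.convexHull(k))
    return np.array(e[0])+[u0,v0],e[1],cv2.contourArea(k)
Y=((15,120,90),(32,255,255))
for n,f,b in(('w',w,(285,165,350,230)),('t',t,(400,205,432,240)),('s',s,(375,170,405,198))):
    c,ax,a=blob(f,*Y,b); print(n,c,np.round(ax,1),a,atz(f,[c],.006).round(4), atz(f,[c],.012).round(4))
print('hole',atz(w,[(319,199.5)],.022))
print('vials',atz(w,[(358.5,160.5),(282.5,248)],.054))
```

```text
w [318.43195343 197.12360382] [43.5 43.7] 1344.5 [[ 0.6049 -0.2708  0.006 ]] [[ 0.6061 -0.271   0.012 ]]
t [416.11273766 222.82356453] [18.3 18.9] 223.0 [[ 0.6068 -0.2696  0.006 ]] [[ 0.6057 -0.2684  0.012 ]]
s [390.22261047 184.23782825] [14.7 16.4] 110.5 [[ 0.6055 -0.2733  0.006 ]] [[ 0.6022 -0.2692  0.012 ]]
hole [[ 0.6056376  -0.27133553  0.022     ]]
vials [[ 0.6393778  -0.3140203   0.054     ]
 [ 0.57312793 -0.22796152  0.054     ]]
```

>>> move_arm(commands=[[1,[0.0065,-0.005,-0.04],0],[1,[0,0,-0.04],0],[1,[0,0,-0.04],0],[0.6,[0,0,-0.04],0],[0.4,[0,0,-0.03],0]])

```text
time: 1.87
position: [0.6009, -0.2733, 0.0383]
tcp_rot: [-3.122, 0.34, 0.006]
wrist_force: [-0.5, 0.3, 0.5]
grip_width: 0.744
grip_force: 0.0
```

>>> move_arm(commands=[[0.4,[0,0,-0.015],0],[0.2,[0,0,-0.013],0],[0.2,[0,0,0],0],[0.1,[0,0,0],0],[0.1,[0,0,0],0]])

```text
time: 2.28
position: [0.604, -0.2737, 0.0146]
tcp_rot: [3.122, -0.339, 0.003]
wrist_force: [-0.4, 0.7, -0.3]
grip_width: 0.551
grip_force: 0.0
```

Run:
```python
from h import *
import pickle
o=get_obs(); f=grab_frame('wrist'); pickle.dump((o,f),open('w2.pkl','wb')); cv2.imwrite('pics/w2.png',f['color'])
print(o['time'],o['position'],o['grip_width'],o['wrist_force'])
```

```text
2.2833 [ 0.60403982 -0.27368547  0.01462822] 0.5511540637013825 [-0.37518425  0.74952524 -0.31282054]
```

View pics/w2.png

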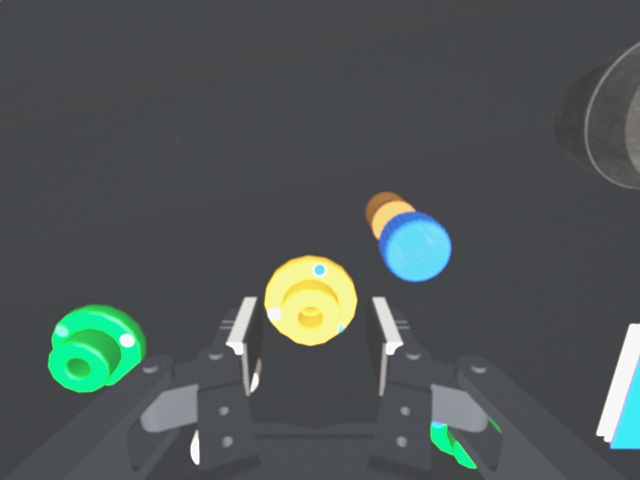

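The wrist view shows the hub at (311,310) between the open fingers, with both vials clear of them.

Run:
```python
from h import *
import pickle
o,w=pickle.load(open('w2.pkl','rb'))
print(atz(w,[(311,316)],.022), proj(w,[o['position'],[.6053,-.271,.022],[.6053,-.271,.0]]))
c=cv2.cvtColor(w['color'],cv2.COLOR_BGR2HSV)[240:360,255:367]
k=max(cv2.findContours(cv2.inRange(c,(15,120,60),(34,255,255)),0,1)[0],key=cv2.contourArea)
e=cv2.fitEllipse(cv2.convexHull(k)); print(e, atz(w,[np.array(e[0])+[255,240]],.006))
```

```text
[[ 0.60545973 -0.27148807  0.022     ]] [[316.44774647 309.45793346]
 [309.99826002 316.52205797]
 [310.47073639 293.65866595]]
((55.748565673828125, 68.53052520751953), (60.27961349487305, 62.97371292114258), 146.08824157714844) [[ 0.60036674 -0.27009341  0.006     ]]
```

>>> move_arm(commands=[[0.1,[0.0015,0.0022,-0.002],0],[-0.3,[0,0,0],0],[-1,[0,0,0],0],[-1,[0,0,0],0],[-1,[0,0,0],0]])

```text
time: 2.75
position: [0.606, -0.2705, 0.0124]
tcp_rot: [3.123, -0.336, 0.002]
wrist_force: [-0.9, 1.2, 5.7]
grip_width: 0.286
grip_force: 59.5
```

>>> move_arm(commands=[[-1,[0,0,0],0],[-1,[0,0,0.01],0],[-1,[0,0,0.03],0],[-1,[0,0,0.04],0],[-1,[0,0,0.04],0]])

```text
time: 3.17
position: [0.6045, -0.2699, 0.1316]
tcp_rot: [-3.122, 0.337, 0.005]
wrist_force: [1.2, -0.5, -0.1]
grip_width: 0.285
grip_force: 59.2
```

>>> move_arm(commands=[[-1,[-0.002,0.02,0.036],5],[-1,[-0.002,0.025,0.03],5],[-1,[-0.003,0.03,0.025],5],[-1,[-0.003,0.04,0],5],[-1,[-0.003,0.04,0],5]])

```text
time: 3.58
position: [0.5928, -0.1146, 0.2249]
tcp_rot: [3.12, 0.351, 0.007]
wrist_force: [1.1, 0.8, -2.0]
grip_width: 0.28
grip_force: 59.2
```

>>> move_arm(commands=[[-1,[-0.003,0.04,0],3],[-1,[-0.003,0.04,0],0],[-1,[-0.003,0.04,0],0],[-1,[0,0.005,0],0],[-1,[0,0,0],0]])

```text
time: 4.0
position: [0.583, 0.012, 0.2225]
tcp_rot: [-3.111, -0.435, 0.0]
wrist_force: [-0.0, -0.4, -0.8]
grip_width: 0.285
grip_force: 59.3
```

Run:
```python
from h import *
import pickle
o=get_obs(); f=grab_frame('wrist'); pickle.dump((o,f),open('w3.pkl','wb')); cv2.imwrite('pics/w3.png',f['color'])
T=Rm(o['tcp_rot']); print(o['time'],o['position'],T.round(3).tolist(),o['grip_width'],o['wrist_force'])
```

```text
4.0 [0.58297243 0.01198472 0.22253099] [[0.962, 0.274, -0.0], [0.274, -0.962, 0.0], [-0.0, -0.0, -1.0]] 0.2846568541577732 [-0.04024983 -0.4015606  -0.83270836]
```

View pics/w3.png

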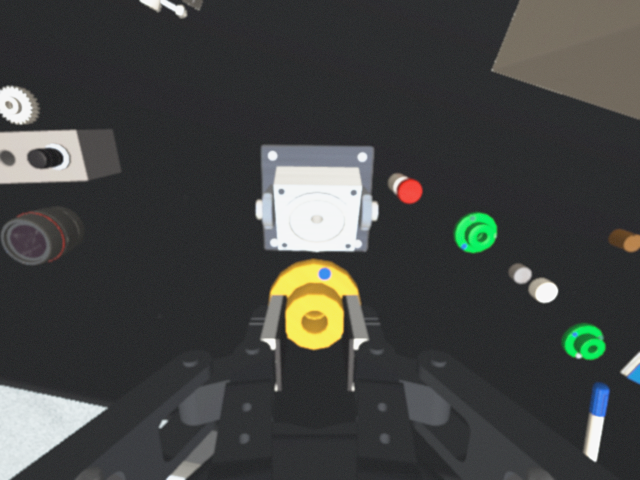

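>>> move_arm(commands=[[-1,[-0.015,-0.004,-0.02],0],[-1,[-0.015,-0.004,-0.03],0],[-1,[-0.015,-0.004,-0.02],0],[-1,[0,0,0],0],[-1,[0,0,0],0]])

```text
time: 4.47
position: [0.5381, -0.004, 0.152]
tcp_rot: [3.112, 0.425, -0.002]
wrist_force: [0.3, 0.2, -0.9]
grip_width: 0.285
grip_force: 59.3
```

Run:
```python
from h import *
import pickle
o=get_obs(); f=grab_frame('wrist'); pickle.dump((o,f),open('w4.pkl','wb'))
print(o['time'],o['position'],o['tcp_rot'])
u,v=proj(f,[[.585,.01,.06]])[0].astype(int); print(u,v)
v0=max(0,v-95);c=f['color'][v0:v0+190,u-125:u+125]; print(u-125,v0)
cv2.imwrite('pics/w4.png',cv2.resize(c,None,fx=3.15,fy=3.15,interpolation=cv2.INTER_CUBIC))
```

```text
4.4667 [ 0.53811677 -0.00395126  0.15197389] [ 3.11247995e+00  4.25171070e-01 -2.25894520e-03]
314 175
189 80
```

View pics/w4.png

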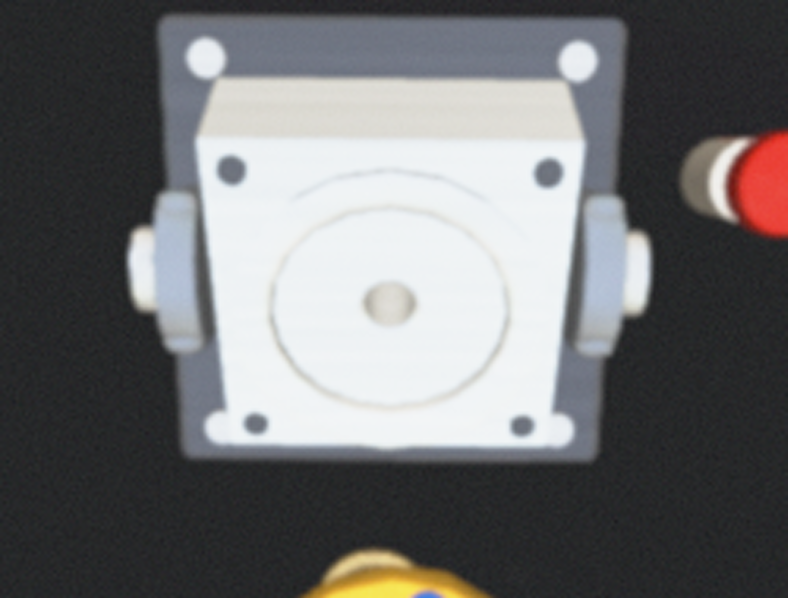

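The crop shows the plate's face corners at (197,138), (584,141), (551,445) and (228,443), the bore at (390,304), and the recess circle spanning 270–510 by 205–408.

Run:
```python
from h import *
import pickle
from scipy.optimize import least_squares
o,w=pickle.load(open('w4.pkl','rb'))
t=pickle.load(open('top0.pkl','rb')); s=pickle.load(open('side0.pkl','rb'))
px=lambda a:(np.array(a,float)+.5)/3.15-.5+[189,80]
base=px([(160,15),(627,20),(597,460),(183,458)])
face=px([(197,138),(584,141),(551,446),(228,443)]); scr=px([(231,170),(548,173),(522,426),(256,424)])
bore=px([(390,304)]); circ=px([(270,306),(510,306),(390,205),(390,408)])
sq=np.array([[1,1],[1,-1],[-1,-1],[-1,1]])/2
def Rs(yaw,th): # seat axes: x up slope, z tilted to -x
    return R.from_euler('z',yaw).as_matrix()@R.from_euler('y',-th).as_matrix()
b=least_squares(lambda p:(proj(w,np.c_[sq*[.11,.112]@R.from_euler('z',p[2]).as_matrix()[:2,:2].T+p[:2],np.full(4,.01)])-base).ravel(),[.585,.01,.25])
print('base',b.x,b.fun.round(1))
def res(p):
    M=Rs(p[3],p[4]); F=p[:3]+np.c_[sq*.072,np.zeros(4)]@M.T; S=p[:3]+np.c_[sq*p[5],np.zeros(4)]@M.T
    fl=p[:3]+M[:,2]*p[6]
    C=fl+np.array([[0,.024,0],[0,-.024,0],[.024,0,0],[-.024,0,0]])@M.T
    return np.r_[(proj(w,F)-face).ravel(),(proj(w,S)-scr).ravel(),(proj(w,fl)-bore).ravel(),(proj(w,C)-circ).ravel()*0.3]
q=least_squares(res,[.585,.01,.06,.25,.43,.06,0]); p=q.x
print('face',p.round(4)); print(q.fun.round(1)); M=Rs(p[3],p[4]); seat=p[:3]+M[:,2]*p[6]; print('seat',seat, 'z axis',M[:,2])
print('check', proj(t,seat),proj(s,seat))
d=seat-np.r_[b.x[:2],0]; c,sn=np.cos(b.x[2]),np.sin(b.x[2]); print('in mount',c*d[0]+sn*d[1],-sn*d[0]+c*d[1],d[2])
np.save('seat.npy',np.r_[seat,p[3],p[4]])
```

```text
base [0.58975803 0.01277139 0.26215891] [-1.1 -0.6  1.  -0.8  0.5  1.3 -0.4  0.8]
face [ 0.5841  0.0115  0.066   0.2633  0.4026  0.0597 -0.0012]
[-0.6 -0.1  0.4 -0.  -1.3  0.3  1.   0.5  0.2 -0.   0.2 -0.2  0.1 -0.2
  0.  -0.2 -0.1  0.5  0.4 -0.1 -0.4  0.   0.  -0.7 -0.1 -0.8]
seat [0.58458554 0.01158714 0.06489866] z axis [-0.37830286 -0.10196192  0.9200493 ]
check [[302.02433607 225.42063108]] [[311.04272831 231.17853465]]
in mount -0.005302681459533721 0.00019675022774474893 0.06489866375716592
```

>>> move_arm(commands=[[-1,[0.0145,0.005,-0.004],0],[-1,[0.0145,0.005,-0.015],0],[-1,[0.0145,0.005,-0.018],0],[-1,[0,0,-0.015],0],[-1,[0,0,0],0]])

```text
time: 4.93
position: [0.5832, 0.0125, 0.0991]
tcp_rot: [3.112, 0.429, -0.002]
wrist_force: [-0.6, 0.8, -1.6]
grip_width: 0.289
grip_force: 59.3
```

>>> move_arm(commands=[[-1,[0,0,0],0]])

```text
time: 5.02
position: [0.5834, 0.0123, 0.1011]
tcp_rot: [3.112, 0.428, 0.002]
wrist_force: [0.5, 0.2, -1.6]
grip_width: 0.293
grip_force: 59.3
```

>>> move_arm(commands=[[-1,[-0.0015,-0.0012,-0.006],0],[-1,[0,0,-0.005],0],[-1,[0,0,-0.002],0],[-1,[0,0,-0.001],0],[-1,[0,0,0],0]])

```text
time: 5.43
position: [0.5804, 0.0113, 0.0865]
tcp_rot: [3.112, 0.428, 0.0]
wrist_force: [0.0, 0.5, -0.8]
grip_width: 0.288
grip_force: 59.3
```

>>> move_arm(commands=[[-1,[0,0,-0.001],0],[-1,[0,0,0],0]])

```text
time: 5.6
position: [0.5805, 0.0114, 0.0855]
tcp_rot: [3.112, 0.429, 0.0]
wrist_force: [-0.2, 0.3, -1.0]
grip_width: 0.29
grip_force: 59.3
```

>>> move_arm(commands=[[-1,[0,0,-0.001],0],[-1,[0,0,0],0]])

```text
time: 5.77
position: [0.5804, 0.0114, 0.0843]
tcp_rot: [3.112, 0.429, -0.0]
wrist_force: [-0.4, -0.3, -0.8]
grip_width: 0.29
grip_force: 59.3
```

>>> move_arm(commands=[[-1,[0,0,-0.001],0],[-1,[0,0,0],0]])

```text
time: 5.93
position: [0.5806, 0.0114, 0.0835]
tcp_rot: [3.112, 0.429, 0.0]
wrist_force: [0.2, -0.6, 1.1]
grip_width: 0.284
grip_force: 59.5
```

>>> move_arm(commands=[[-1,[0,0,-0.001],0],[-1,[0,0,0],0]])

```text
time: 6.1
position: [0.5805, 0.0114, 0.0829]
tcp_rot: [3.112, 0.429, 0.0]
wrist_force: [-2.7, -0.0, 5.0]
grip_width: 0.287
grip_force: 59.9
```

>>> move_arm(commands=[[-1,[-0.0005,-0.0001,-0.001],0],[-1,[0,0,0],0]])

```text
time: 6.27
position: [0.5803, 0.0113, 0.0826]
tcp_rot: [3.112, 0.429, 0.002]
wrist_force: [-1.9, 0.3, 8.3]
grip_width: 0.289
grip_force: 60.2
```

>>> move_arm(commands=[[-1,[-0.0005,-0.0001,-0.001],0],[-1,[0,0,0],0]])

```text
time: 6.43
position: [0.5801, 0.0112, 0.0822]
tcp_rot: [3.112, 0.429, 0.004]
wrist_force: [-3.4, 0.4, 10.0]
grip_width: 0.29
grip_force: 60.5
```

>>> move_arm(commands=[[-1,[-0.0005,-0.0001,-0.001],0],[-1,[0,0,0],0]])

```text
time: 6.6
position: [0.5798, 0.0112, 0.0817]
tcp_rot: [3.112, 0.429, 0.005]
wrist_force: [-4.6, -0.1, 12.8]
grip_width: 0.286
grip_force: 60.8
```

>>> move_arm(commands=[[-1,[-0.0005,-0.0001,-0.001],0],[-1,[0,0,0],0]])

```text
time: 6.77
position: [0.5796, 0.0111, 0.0813]
tcp_rot: [3.112, 0.429, 0.006]
wrist_force: [-4.4, -0.1, 15.6]
grip_width: 0.286
grip_force: 61.1
```

Run:
```python
from h import *
import pickle
o=get_obs(); f=grab_frame('wrist'); pickle.dump((o,f),open('w5.pkl','wb'))
print(o['time'],o['position'],o['wrist_force'],o['wrist_torque'])
g=grab_frame('side')
a=cv2.resize(f['color'][190:390,200:430],(690,600),interpolation=cv2.INTER_CUBIC)
cv2.imwrite('pics/w5.png',a)
```

```text
6.7667 [0.57963358 0.01109928 0.0812678 ] [-4.36933499 -0.07346354 15.64325588] [0.13790277 0.44448284 0.0369126 ]
```

View pics/w5.png

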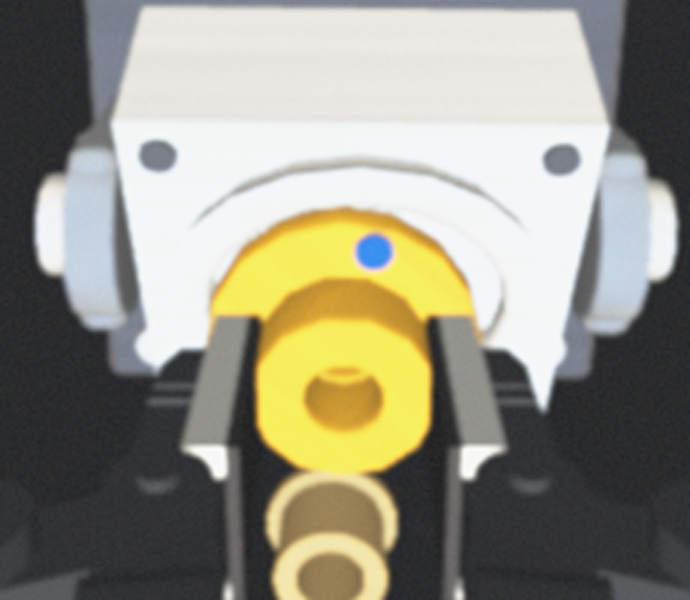

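The crop shows the flange centre at column 345 and the plate centre at 360, so the carrier sits about 2.5 mm to the +y side of the recess. I'll lift slightly, shift it, and press again.

>>> move_arm(commands=[[-1,[0,0,0.006],0],[-1,[0.0007,-0.0024,0],0],[-1,[0,0,-0.002],0],[-1,[0,0,-0.001],0],[-1,[0,0,0],0]])

```text
time: 7.28
position: [0.5795, 0.0082, 0.0817]
tcp_rot: [3.112, 0.429, 0.001]
wrist_force: [-1.8, -1.4, 7.5]
grip_width: 0.288
grip_force: 60.2
```

>>> move_arm(commands=[[-1,[-0.0005,-0.0001,-0.001],0],[-1,[0,0,0],0]])

```text
time: 7.45
position: [0.5793, 0.0081, 0.0814]
tcp_rot: [3.111, 0.429, 0.003]
wrist_force: [-1.9, -1.3, 9.8]
grip_width: 0.29
grip_force: 60.6
```

```bash
cat > seg.py <<'E'
from h import *
def run(n):
    import pickle
    o=get_obs(); f=grab_frame('wrist'); pickle.dump((o,f),open(n+'.pkl','wb'))
    h=cv2.cvtColor(f['color'],cv2.COLOR_BGR2HSV); m=cv2.inRange(h,(18,150,60),(34,255,255))
    m[:190]=0; m[380:]=0; m[:,:200]=0; m[:,430:]=0
    k=max(cv2.findContours(m,0,1)[0],key=cv2.contourArea)[:,0]
    p=k[k[:,1]<k[:,1].min()+30]   # flange top arc
    print('flange arc top',k[:,1].min(),'width at +25..30 rows',[(r,p[p[:,1]==r][:,0].min(),p[p[:,1]==r][:,0].max()) for r in k[:,1].min()+np.array([6,12,18,24])],'bbox',k.min(0),k.max(0))
    w=cv2.inRange(h,(0,0,150),(180,60,255))
    print(o['position'],o['wrist_force'])
E
python3 -c "import seg;seg.run('w6')"
```

```text
flange arc top 260 width at +25..30 rows [(np.int64(266), np.int32(292), np.int32(336)), (np.int64(272), np.int32(283), np.int32(345)), (np.int64(278), np.int32(278), np.int32(350)), (np.int64(284), np.int32(274), np.int32(354))] bbox [272 260] [357 347]
[0.57932162 0.00813847 0.0813768 ] [-1.93832052 -1.29627283  9.80948003]
```

>>> move_arm(commands=[[-1,[0,0,0.001],0],[-1,[0.001,0.0003,0.0004],0],[-1,[0.001,0.0003,0.0004],0],[-1,[0,0,0],0]])

```text
time: 7.83
position: [0.5797, 0.0083, 0.0821]
tcp_rot: [3.111, 0.429, -0.004]
wrist_force: [-3.5, -2.7, 6.4]
grip_width: 0.289
grip_force: 60.1
```

>>> move_arm(commands=[[-1,[0.001,0.0003,0.0004],0],[-1,[0.001,0.0003,0.0004],0],[-1,[0,0,0],0]])

```text
time: 8.08
position: [0.58, 0.0085, 0.0824]
tcp_rot: [3.111, 0.429, -0.011]
wrist_force: [-5.9, -4.0, 7.0]
grip_width: 0.283
grip_force: 60.2
```

>>> move_arm(commands=[[-1,[0.001,0.0003,0.0004],0],[-1,[0.001,0.0003,0.0004],0],[-1,[0,0,0],0]])

```text
time: 8.33
position: [0.5807, 0.0089, 0.0828]
tcp_rot: [3.111, 0.429, -0.016]
wrist_force: [-8.4, -4.3, 7.1]
grip_width: 0.287
grip_force: 60.2
```

>>> move_arm(commands=[[-1,[0.0002,-0.001,0.0015],0],[-1,[0,0,0],0]])

```text
time: 8.5
position: [0.5839, 0.009, 0.0845]
tcp_rot: [-3.112, -0.428, 0.004]
wrist_force: [-3.5, -1.4, 1.4]
grip_width: 0.289
grip_force: 59.5
```

Run:
```python
import seg; seg.run('w7')
from h import *
import pickle
o,f=pickle.load(open('w7.pkl','rb'))
cv2.imwrite('pics/w7.png',cv2.resize(f['color'][200:350,230:400],(680,600),interpolation=cv2.INTER_CUBIC))
```

```text
flange arc top 264 width at +25..30 rows [(np.int64(270), np.int32(287), np.int32(339)), (np.int64(276), np.int32(280), np.int32(348)), (np.int64(282), np.int32(277), np.int32(352)), (np.int64(288), np.int32(273), np.int32(355))] bbox [272 264] [356 348]
[0.58388816 0.00900805 0.08446219] [-3.52458018 -1.36479025  1.44236807]
```

View pics/w7.png

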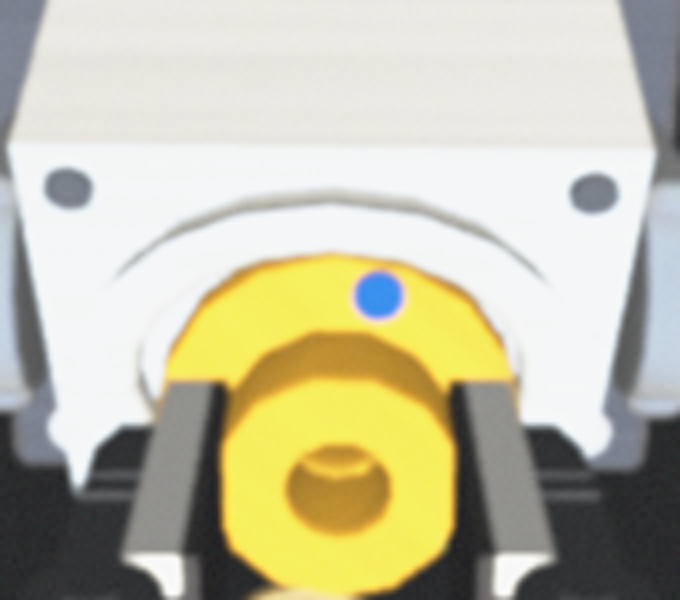

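The crop shows the flange centred at column 340 against 331 for the recess, about 1 mm to the -y side. Its uphill edge is at the uphill wall.

>>> move_arm(commands=[[-1,[-0.0012,0.0007,0],0],[-1,[0,0,-0.001],0],[-1,[0,0,-0.001],0],[-1,[0,0,0],0]])

```text
time: 8.88
position: [0.5835, 0.01, 0.0838]
tcp_rot: [3.112, 0.429, -0.001]
wrist_force: [-3.7, -1.9, 6.3]
grip_width: 0.289
grip_force: 60.1
```

>>> move_arm(commands=[[-1,[-0.0004,-0.0001,-0.001],0],[-1,[-0.0004,-0.0001,-0.001],0],[-1,[0,0,0],0]])

```text
time: 9.13
position: [0.5832, 0.0098, 0.0831]
tcp_rot: [3.112, 0.429, 0.002]
wrist_force: [-5.8, -0.2, 12.4]
grip_width: 0.29
grip_force: 60.8
```

>>> move_arm(commands=[[-1,[-0.0004,-0.0001,-0.001],0],[-1,[-0.0004,-0.0001,-0.001],0],[-1,[0,0,0],0]])

```text
time: 9.38
position: [0.5828, 0.0097, 0.0822]
tcp_rot: [3.112, 0.429, 0.005]
wrist_force: [-7.1, -1.0, 18.2]
grip_width: 0.287
grip_force: 61.5
```

>>> move_arm(commands=[[-1,[0.0016,0.0004,0.004],0],[-1,[0,0,0.001],0],[-1,[0,0,0],0]])

```text
time: 9.63
position: [0.5837, 0.0101, 0.0843]
tcp_rot: [3.112, 0.429, 0.0]
wrist_force: [-2.8, -0.9, 2.9]
grip_width: 0.287
grip_force: 59.8
```

>>> move_arm(commands=[[-0.32,[0,0,0],0],[-0.3,[0,0,0],0],[-0.28,[0,0,0],0],[-0.28,[0,0,0],0]])

```text
time: 9.97
position: [0.5839, 0.0101, 0.0839]
tcp_rot: [-3.112, -0.429, -0.0]
wrist_force: [-0.5, -0.3, 0.0]
grip_width: 0.362
grip_force: 0.0
```

Run:
```python
import seg; seg.run('w8')
from h import *
import pickle
o,f=pickle.load(open('w8.pkl','rb'))
cv2.imwrite('pics/w8.png',cv2.resize(f['color'][200:350,230:400],(680,600),interpolation=cv2.INTER_CUBIC))
```

```text
flange arc top 267 width at +25..30 rows [(np.int64(273), np.int32(288), np.int32(338)), (np.int64(279), np.int32(279), np.int32(346)), (np.int64(285), np.int32(275), np.int32(351)), (np.int64(291), np.int32(273), np.int32(353))] bbox [273 267] [353 345]
[0.5838958  0.01013259 0.08388084] [-0.53707926 -0.31776386  0.03993014]
```

View pics/w8.png

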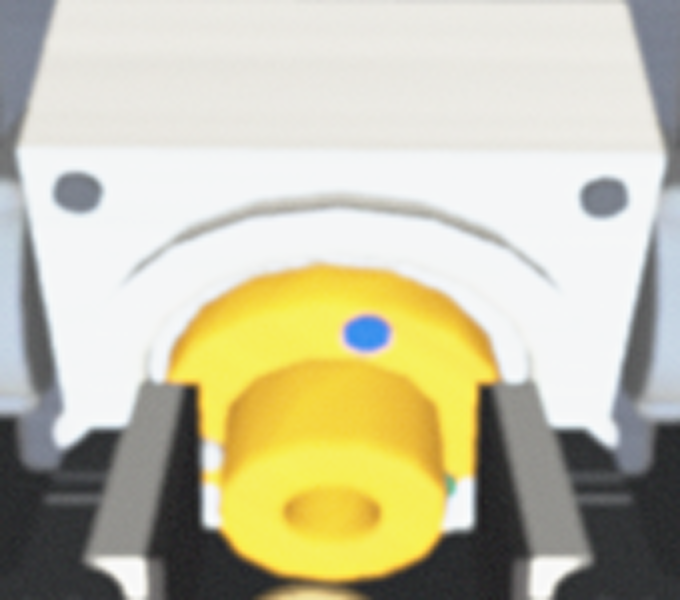

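The crop shows the carrier dropped into the recess and tilted with the plate, its flange ring concentric with the recess. I've now used all 10 picture views, so from here I'll check numerically.

>>> move_arm(commands=[[-0.28,[0,0,0.02],0],[-0.1,[0,0,0.03],0],[0,[-0.015,-0.005,0.02],0],[0,[-0.015,-0.005,0],0],[0,[-0.015,-0.004,0],0]])

```text
time: 10.43
position: [0.5393, -0.0042, 0.1557]
tcp_rot: [3.111, 0.429, 0.006]
wrist_force: [-0.1, -0.4, -0.6]
grip_width: 0.496
grip_force: 0.0
```

>>> move_arm(commands=[[0,[0,0,0],0],[0,[0,0,0],0]])

```text
time: 10.6
position: [0.5386, -0.004, 0.1545]
tcp_rot: [3.112, 0.428, 0.001]
wrist_force: [-0.6, 0.1, 0.2]
grip_width: 0.501
grip_force: 0.0
```

```bash
cat > carr.py <<'E'
from h import *
import pickle
from scipy.optimize import least_squares
def Rs(yaw,th): return R.from_euler('z',yaw).as_matrix()@R.from_euler('y',-th).as_matrix()
sq=np.array([[1,1],[1,-1],[-1,-1],[-1,1]])/2
def go(n):
    o=get_obs(); f=grab_frame('wrist'); pickle.dump((o,f),open(n+'.pkl','wb'))
    im=f['color']; h=cv2.cvtColor(im,cv2.COLOR_BGR2HSV); g=cv2.cvtColor(im,cv2.COLOR_BGR2GRAY)
    S=np.load('seat.npy'); M=Rs(S[3],S[4]); face=S[:3]+M[:,2]*.0012
    P=face+np.c_[sq*.0597,np.zeros(4)]@M.T; guess=proj(f,P); scr=[]
    for u,v in guess:
        x0,y0=int(u)-11,int(v)-9; c=g[y0:y0+19,x0:x0+23].astype(float); c=np.where(c<150,150-c,0)
        n_,l,st,ce=cv2.connectedComponentsWithStats((c>0).astype(np.uint8))
        ok=[i for i in range(1,n_) if 8<st[i,4]<90]; i=min(ok,key=lambda i:np.hypot(*(ce[i]-[11,9])))
        w=c*(l==i); yy,xx=np.mgrid[:c.shape[0],:c.shape[1]]; scr.append([x0+(w*xx).sum()/w.sum(),y0+(w*yy).sum()/w.sum()])
    scr=np.array(scr); print('screws',scr.round(1).tolist(),'guess',guess.round(1).tolist())
    # shift correction of face in camera frame: fit x,y,z
    q=least_squares(lambda d:(proj(f,P+d)-scr).ravel(),[0,0,0]); print('shift',q.x.round(4),q.fun.round(1)); 
    seat=S[:3]+q.x
    u,v=proj(f,seat)[0].astype(int); x0,y0=u-60,max(0,v-60)
    m=cv2.inRange(h[y0:y0+130,x0:x0+120],(15,110,60),(36,255,255)); 
    k=max(cv2.findContours(m,0,1)[0],key=cv2.contourArea); hull=cv2.convexHull(k)[:,0]+[x0,y0]
    a=np.linspace(0,2*np.pi,90,endpoint=False); cir=lambda r,z:np.c_[r*np.cos(a),r*np.sin(a),0*a+z]
    body=np.r_[cir(.022,0),cir(.022,.008),cir(.014,.022)]
    def sil(p): # predicted hull
        X=seat+(M@(Rs(0,0)@(R.from_rotvec([p[3],p[4],0]).apply(body)+p[:3]).T)).T
        return cv2.convexHull(proj(f,X).astype(np.float32))
    def res(p):
        s=sil(p); return np.array([cv2.pointPolygonTest(s,(float(x),float(y)),True) for x,y in hull])
    for free in (2,4,):
        def rr(x):
            p=np.zeros(5); p[:2]=x[:2]
            if free==4: p[3:]=x[2:]
            return res(p)+ (0)
        q2=least_squares(rr,np.zeros(free),diff_step=1e-3,x_scale=[.001,.001]+[.05]*(free-2),method='trf') if 0 else None
        from scipy.optimize import minimize
        r2=minimize(lambda x:(rr(np.array(x)*([.001,.001]+[.05]*(free-2)))**2).mean(),np.zeros(free),method='Nelder-Mead',options=dict(maxiter=400))
        print(free,'offset seat mm,tilt',(r2.x*([1,1]+[.05]*(free-2))).round(2),'rms px',r2.fun**.5)
    print('area seg bbox',hull.min(0),hull.max(0),'pred',sil(np.zeros(5)).min(0),sil(np.zeros(5)).max(0))
    print(o['position'],o['tcp_rot'])
E
python3 -c "import carr;carr.go('w9')"
```

```text
screws [[262.5, 134.4], [361.9, 135.6], [353.5, 214.9], [270.0, 214.1]] guess [[262.7, 134.4], [362.0, 135.4], [353.7, 214.7], [270.1, 214.0]]
shift [-0.0001  0.0001  0.0001] [-0.   0.1  0.  -0.1  0.  -0.1  0.   0. ]
2 offset seat mm,tilt [-2.81  0.93] rms px 2.461628634198342
4 offset seat mm,tilt [-2.85  1.17  0.05  0.01] rms px 2.478790110628971
area seg bbox [278 153] [343 215] pred [[277.5898  146.26138]] [[346.1578 214.3973]]
[ 0.53862663 -0.00402245  0.15445415] [3.11226360e+00 4.28005982e-01 1.37085693e-03]
```

Run:
```python
from carr import *
o,f=pickle.load(open('w9.pkl','rb')); h=cv2.cvtColor(f['color'],cv2.COLOR_BGR2HSV)
S=np.load('seat.npy'); M=Rs(S[3],S[4])
pt=lambda x,y,z:proj(f,S[:3]+M@np.array([x,y,z]))[0].round(1).tolist()
print('pred flange top up/dn',pt(.022,0,.008),pt(-.022,0,.008),'under up',pt(.022,0,0),'L/R',pt(0,.022,.008),pt(0,-.022,.008))
print('hub top c',pt(0,0,.022),'up',pt(.014,0,.022),'dn',pt(-.014,0,.022),'L/R',pt(0,.014,.022),pt(0,-.014,.022),'rim up',pt(.026,0,.006))
for u in(306,312,318): print(u,[(v,*h[v,u].tolist()) for v in range(140,222,2)])
for v in(180,186,200): print(v,[(u,*h[v,u].tolist()) for u in range(268,354,3)])
```

```text
pred flange top up/dn [312.2, 152.3] [311.9, 211.2] under up [312.3, 146.1] L/R [277.8, 183.3] [346.3, 184.0]
hub top c [311.9, 196.0] up [312.0, 176.1] dn [311.8, 214.2] L/R [289.0, 195.8] [334.7, 196.2] rim up [312.3, 144.5]
306 [(140, 105, 2, 247), (142, 105, 2, 247), (144, 90, 1, 246), (146, 30, 1, 241), (148, 105, 4, 245), (150, 105, 2, 247), (152, 18, 16, 243), (154, 24, 171, 245), (156, 27, 180, 247), (158, 28, 162, 247), (160, 29, 157, 247), (162, 29, 158, 247), (164, 29, 156, 247), (166, 28, 158, 247), (168, 28, 161, 247), (170, 26, 177, 246), (172, 24, 190, 242), (174, 25, 188, 244), (176, 25, 193, 245), (178, 25, 189, 245), (180, 27, 185, 247), (182, 28, 161, 247), (184, 28, 159, 247), (186, 28, 160, 247), (188, 29, 166, 247), (190, 29, 171, 247), (192, 27, 179, 247), (194, 25, 180, 245), (196, 22, 194, 233), (198, 22, 191, 236), (200, 23, 189, 239), (202, 23, 196, 240), (204, 25, 190, 245), (206, 28, 169, 247), (208, 28, 158, 247), (210, 28, 158, 247), (212, 29, 169, 247), (214, 28, 141, 247), (216, 0, 1, 246), (218, 90, 2, 247), (220, 90, 2, 246)]
312 [(140, 105, 2, 247)
[... 2790 characters left out ...]
(340, 28, 164, 247), (343, 27, 110, 247), (346, 105, 4, 244), (349, 45, 2, 239), (352, 90, 2, 247)]
200 [(268, 105, 2, 247), (271, 105, 2, 247), (274, 105, 2, 247), (277, 105, 2, 247), (280, 105, 2, 247), (283, 27, 9, 246), (286, 28, 120, 247), (289, 27, 170, 246), (292, 28, 163, 247), (295, 28, 163, 247), (298, 29, 161, 247), (301, 25, 180, 245), (304, 21, 196, 228), (307, 23, 192, 241), (310, 25, 188, 244), (313, 24, 191, 243), (316, 22, 193, 238), (319, 21, 190, 222), (322, 28, 164, 247), (325, 29, 165, 247), (328, 28, 161, 247), (331, 28, 167, 248), (334, 25, 143, 229), (337, 28, 140, 247), (340, 25, 6, 240), (343, 105, 2, 247), (346, 105, 2, 247), (349, 105, 2, 247), (352, 105, 2, 247)]
```

```bash
cat > fit.py <<'E'
from carr import *
def fit(n,holeuv=None):
    o,f=pickle.load(open(n+'.pkl','rb')); h=cv2.cvtColor(f['color'],cv2.COLOR_BGR2HSV)
    S=np.load('seat.npy'); M=Rs(S[3],S[4]); seat=S[:3]
    u,v=proj(f,seat)[0].astype(int); x0,y0=u-60,max(0,v-60); K=4
    c=cv2.resize(h[y0:y0+130,x0:x0+120,1].astype(np.float32),None,fx=K,fy=K,interpolation=cv2.INTER_LINEAR)
    m=(c>85).astype(np.uint8); k=max(cv2.findContours(m,0,1)[0],key=cv2.contourArea)
    hull=(cv2.convexHull(k)[:,0]+.5)/K-.5+[x0,y0]
    seg=np.r_[hull,hull[:1]]; d=np.r_[0,np.cumsum(np.hypot(*np.diff(seg,axis=0).T))]; t=np.linspace(0,d[-1],80)
    obs=np.c_[np.interp(t,d,seg[:,0]),np.interp(t,d,seg[:,1])]
    a=np.linspace(0,2*np.pi,120,endpoint=False); cir=lambda r,z:np.c_[r*np.cos(a),r*np.sin(a),0*a+z]
    body=np.r_[cir(.022,0),cir(.022,.008),cir(.014,.022)]
    def tr(p,X): return seat+(R.from_rotvec([p[3],p[4],0]).apply(X)+p[:3])@M.T
    def res(q):
        p=np.array(q)*[.001,.001,.001,.02,.02]
        s=cv2.convexHull(proj(f,tr(p,body)).astype(np.float32))
        r=np.array([cv2.pointPolygonTest(s,(float(x),float(y)),True) for x,y in obs])
        if holeuv is not None: r=np.r_[r,2*(proj(f,tr(p,[[0,0,.022]]))[0]-holeuv)]
        return r
    for mask in ([1,1,0,0,0],[1,1,0,1,1],[1,1,1,1,1]):
        ix=np.flatnonzero(mask)
        def rr(x): q=np.zeros(5); q[ix]=x; return res(q)
        b=min((least_squares(rr,np.array(x0)[ix],diff_step=.05,x_scale=1.) for x0 in ([-2.,.1,.1,.1,.1],[-4.,.1,2,.1,5.],[-3.,.1,1,.1,-5])),key=lambda r:r.cost)
        q=np.zeros(5); q[ix]=b.x; print(mask,'mm',q[:3].round(2),'tilt',(q[3:]*.02).round(3),'rms',np.sqrt((b.fun**2).mean()).round(2),'worst',np.abs(b.fun).max().round(1))
    print('hull bbox',obs.min(0).round(1),obs.max(0).round(1))
if __name__=='__main__': fit('w9'); fit('w9',np.array([311.,199.8]))
E
python3 fit.py
```

```text
[1, 1, 0, 0, 0] mm [-3.03  0.74  0.  ] tilt [0. 0.] rms 2.11 worst 3.0
[1, 1, 0, 1, 1] mm [1.09 0.57 0.  ] tilt [-0.022 -0.405] rms 1.52 worst 3.2
[1, 1, 1, 1, 1] mm [-10.11   0.74 -12.4 ] tilt [-0.026 -0.042] rms 0.51 worst 1.6
hull bbox [277.5 152.6] [343.6 215.4]
[1, 1, 0, 0, 0] mm [-3.01  0.71  0.  ] tilt [0. 0.] rms 2.09 worst 2.9
[1, 1, 0, 1, 1] mm [1.15 0.72 0.  ] tilt [ 0.004 -0.386] rms 1.79 worst 8.3
[1, 1, 1, 1, 1] mm [ -9.87   0.82 -12.24] tilt [-0.    -0.059] rms 0.52 worst 1.6
hull bbox [277.5 152.6] [343.6 215.4]
```

```bash
sed -i 's/def fit(n,holeuv=None):/def fit(n,holeuv=None,sc=1.):/; s/(\.022,0),cir(\.022,\.008),cir(\.014,\.022)/(.022*sc,0),cir(.022*sc,.008),cir(.014*sc,.022)/; s/\[1,1,1,1,1\]):/[1,1,1,0,1]):/; /__main__/d' fit.py
python3 - <<'E'
from fit import *
for sc in(.98,.965,.95):
    print(sc); fit('w9',np.array([311.,199.5]),sc)
E
```

```text
0.98
[1, 1, 0, 0, 0] mm [-2.82  0.71  0.  ] tilt [0. 0.] rms 1.56 worst 2.3
[1, 1, 0, 1, 1] mm [-1.65  0.7   0.  ] tilt [-0.002 -0.115] rms 1.55 worst 3.9
[1, 1, 1, 0, 1] mm [-7.9   0.8  -8.89] tilt [ 0.    -0.035] rms 0.58 worst 1.7
hull bbox [277.5 152.6] [343.6 215.4]
0.965
[1, 1, 0, 0, 0] mm [-2.7   0.71  0.  ] tilt [0. 0.] rms 1.2 worst 1.9
[1, 1, 0, 1, 1] mm [-2.54  0.72  0.  ] tilt [ 0.    -0.016] rms 1.19 worst 2.0
[1, 1, 1, 0, 1] mm [-6.31  0.77 -6.29] tilt [ 0.    -0.023] rms 0.62 worst 1.7
hull bbox [277.5 152.6] [343.6 215.4]
0.95
[1, 1, 0, 0, 0] mm [-2.58  0.71  0.  ] tilt [0. 0.] rms 0.89 worst 1.5
[1, 1, 0, 1, 1] mm [-2.6   0.72  0.  ] tilt [0.001 0.003] rms 0.89 worst 1.5
[1, 1, 1, 0, 1] mm [-4.68  0.75 -3.64] tilt [ 0.    -0.012] rms 0.67 worst 1.8
hull bbox [277.5 152.6] [343.6 215.4]
```

>>> move_arm(commands=[[0,[0,0.02,0.03],0],[0.3,[0.001,0.035,0.02],0],[0.6,[0.001,0.04,0],0],[1,[0.001,0.04,0],0],[1,[0.001,0.04,0],0]])

```text
time: 11.07
position: [0.5437, 0.1732, 0.2046]
tcp_rot: [-3.112, -0.428, -0.003]
wrist_force: [0.7, 0.7, 0.3]
grip_width: 0.995
grip_force: 0.0
```

>>> move_arm(commands=[[1,[0.001,0.04,0],0],[1,[0.001,0.04,0],0],[1,[0.001,0.04,0],0],[1,[0,0.03,0],0],[1,[0,0,0],0]])

```text
time: 11.48
position: [0.546, 0.3276, 0.2031]
tcp_rot: [-3.108, -0.437, -0.001]
wrist_force: [0.5, 0.1, -0.3]
grip_width: 0.999
grip_force: 0.0
```

Run:
```python
from h import *
import pickle
o3,w3=pickle.load(open('w3.pkl','rb')); P=o3['position']; T=Rm(o3['tcp_rot'])
print('w3 hub top pred', proj(w3,[P+[0,0,.0096]]),'hub pred w/ -0.4mm', 'observed hole ~(315,321)')
o=get_obs(); f=grab_frame('wrist'); pickle.dump((o,f),open('w10.pkl','wb'))
print(o['time'],o['position'],o['tcp_rot'],o['joint_pos'].round(2))
g=proj(f,[[.545,.323,.082],[.545,.323,.058],[.574,.235,.082]]); print(g)
h=cv2.cvtColor(f['color'],cv2.COLOR_BGR2HSV)
m=cv2.inRange(h,(0,130,80),(8,255,255))|cv2.inRange(h,(172,130,80),(180,255,255))
n,l,st,ce=cv2.connectedComponentsWithStats(m)
for i in range(1,n):
    if st[i,4]>60: print(st[i],ce[i])
```

```text
w3 hub top pred [[317.24677679 321.755129  ]] hub pred w/ -0.4mm observed hole ~(315,321)
11.4833 [0.54597494 0.32758722 0.20310826] [-3.10798530e+00 -4.36526568e-01 -1.39187765e-03] [0.52 0.43 1.46 0.   1.25 1.81]
[[321.61322837 235.95373521]
 [321.14051304 227.48961628]
 [439.30147427 231.57870732]]
[311 218  19  23 346] [319.75144509 228.88439306]
```

Run:
```python
from h import *
import pickle
o,f=pickle.load(open('w10.pkl','rb'))
T=Rm(o['tcp_rot'])
for uv in((320.0,231.8),(322.3,231.8)):
    p=atz(f,[uv],.082)[0]; d=p-o['position']; print(p,'tool frame',T.T@d)
```

```text
[0.54794569 0.32518869 0.082     ] tool frame [0.00107517 0.00320556 0.12110085]
[0.54844564 0.32344566 0.082     ] tool frame [0.00107563 0.00501888 0.12109551]
```

>>> move_arm(commands=[[0.6,[0.002,-0.0034,-0.035],0],[0.3,[0,0,-0.035],0],[0,[0,0,-0.03],0],[-0.1,[0,0,-0.02],0],[-0.2,[0,0,-0.01],0]])

```text
time: 11.95
position: [0.5464, 0.3157, 0.0706]
tcp_rot: [3.11, 0.427, -0.009]
wrist_force: [-0.8, 0.1, 0.4]
grip_width: 0.399
grip_force: 0.0
```

>>> move_arm(commands=[[-0.2,[0,0,-0.003],0],[-0.2,[0,0,0],0]])

```text
time: 12.12
position: [0.5482, 0.3172, 0.071]
tcp_rot: [3.112, 0.428, -0.0]
wrist_force: [0.2, -0.2, 1.3]
grip_width: 0.402
grip_force: 0.0
```

```bash
cat > red.py <<'E'
from h import *
import pickle,sys
o=get_obs(); f=grab_frame('wrist'); pickle.dump((o,f),open(sys.argv[1]+'.pkl','wb'))
print(o['time'],o['position'],o['grip_width'],'tcp px',proj(f,[o['position'],o['position']+[0,0,.012]]).round(1).tolist())
h=cv2.cvtColor(f['color'],cv2.COLOR_BGR2HSV)
m=cv2.inRange(h,(0,130,60),(8,255,255))|cv2.inRange(h,(172,130,60),(180,255,255))
n,l,st,ce=cv2.connectedComponentsWithStats(m); i=1+st[1:,4].argmax(); print(st[i],ce[i])
for r in range(st[i,1],st[i,1]+st[i,3],4):
    c=np.flatnonzero(l[r]==i); print(r,c.min(),c.max(),end='; ')
E
python3 red.py w11
```

```text
12.1167 [0.54815013 0.31717277 0.07102699] 0.4017352479500269 tcp px [[317.0, 310.6], [317.2, 324.7]]
[ 282  285   36   52 1514] [299.68626156 310.72258917]
285 298 302; 289 290 311; 293 287 314; 297 285 316; 301 284 316; 305 284 316; 309 282 317; 313 282 317; 317 282 316; 321 282 316; 325 284 315; 329 286 312; 333 289 310;
```

>>> move_arm(commands=[[-0.2,[0.0003,0.0064,0],0],[-0.2,[0,0,0],0],[-0.2,[0,0,0],0]])

```text
time: 12.42
position: [0.5487, 0.3248, 0.0726]
tcp_rot: [-3.111, -0.429, -0.004]
wrist_force: [-0.3, -0.9, 0.4]
grip_width: 0.4
grip_force: 0.0
```

```bash
python3 red.py w12
```

```text
12.4167 [0.54869754 0.32483536 0.07262147] 0.3996552530654292 tcp px [[317.1, 310.6], [317.2, 324.6]]
[ 298  289   36   51 1478] [315.80243572 314.05818674]
289 312 321; 293 305 327; 297 302 329; 301 301 331; 305 300 331; 309 300 332; 313 298 333; 317 299 333; 321 299 333; 325 300 332; 329 301 331; 333 303 329; 337 307 325;
```

>>> move_arm(commands=[[-0.3,[0,0,-0.002],0],[-0.6,[0,0,0],0],[-1,[0,0,0],0],[-1,[0,0,0],0],[-1,[0,0,0],0]])

```text
time: 12.88
position: [0.548, 0.324, 0.0694]
tcp_rot: [3.112, 0.429, 0.0]
wrist_force: [-0.1, -1.0, 1.9]
grip_width: 0.153
grip_force: 58.5
```

>>> move_arm(commands=[[-1,[0,0,0.01],0],[-1,[0,0,0.015],0],[-1,[0,0,0.01],0],[-1,[0,0,0],0]])

```text
time: 13.22
position: [0.5495, 0.3248, 0.1072]
tcp_rot: [-3.11, -0.428, -0.008]
wrist_force: [-0.0, 0.4, -0.2]
grip_width: 0.154
grip_force: 58.5
```

>>> move_arm(commands=[[-1,[-0.0029,-0.0008,0],0],[-1,[-0.0029,-0.0008,-0.0004],0],[-1,[-0.0029,-0.0008,-0.0004],0],[-1,[0,0,0],0]])

```text
time: 13.55
position: [0.5401, 0.3219, 0.1036]
tcp_rot: [-3.112, -0.429, -0.005]
wrist_force: [4.4, 1.0, 0.2]
grip_width: 0.152
grip_force: 58.7
```

>>> move_arm(commands=[[-1,[-0.0029,-0.0008,-0.0004],0],[-1,[-0.0029,-0.0008,-0.0004],0],[-1,[0,0,0],0]])

```text
time: 13.8
position: [0.5345, 0.3204, 0.1031]
tcp_rot: [-3.112, -0.429, -0.005]
wrist_force: [4.5, 1.4, 2.6]
grip_width: 0.148
grip_force: 59.1
```

>>> move_arm(commands=[[-1,[-0.0029,-0.0008,-0.0004],0],[-1,[-0.0029,-0.0008,-0.0004],0],[-1,[-0.0029,-0.0008,-0.0004],0],[-1,[-0.0024,-0.0007,0],0],[-1,[0,0,0],0]])

```text
time: 14.22
position: [0.5232, 0.3171, 0.1015]
tcp_rot: [-3.112, -0.429, -0.004]
wrist_force: [4.7, 1.0, 0.4]
grip_width: 0.156
grip_force: 59.9
```

>>> move_arm(commands=[[-1,[0,0,0.01],0],[-1,[0,0,0.03],0],[-1,[0,0,0.03],0],[-1,[0,0,0],0],[-1,[0,0,0],0]])

```text
time: 14.63
position: [0.5217, 0.3169, 0.1725]
tcp_rot: [-3.112, -0.429, 0.001]
wrist_force: [-0.9, 0.5, -1.1]
grip_width: 0.148
grip_force: 59.6
```

```bash
python3 red.py w13
python3 - <<'E'
from h import *
import pickle
o,f=pickle.load(open('w13.pkl','rb')); P=o['position']; T=Rm(o['tcp_rot'])
# predicted rod axis for tilt th about pivot 7mm above TCP
for th in(.2,.3,.4,.5):
    a=-T[:,2]*np.cos(th)-T[:,0]*np.sin(th); piv=P+[0,0,.007]   # axis toward knob
    kt=piv+a*.006; tip=kt-a*.072; print(th,'knobtop,collar,tip',proj(f,[kt,kt-a*.024,tip]).round(1).tolist())
g=cv2.cvtColor(f['color'],cv2.COLOR_BGR2GRAY); h=cv2.cvtColor(f['color'],cv2.COLOR_BGR2HSV)
for v in range(180,300,8): print(v,g[v,285:346:3].tolist())
E
```

```text
14.6333 [0.52173809 0.31686214 0.17245884] 0.1479196886754799 tcp px [[317.1, 310.6], [317.3, 324.7]]
[ 297  277   35   57 1699] [314.11006474 306.13772808]
277 312 315; 281 304 325; 285 301 327; 289 299 329; 293 298 330; 297 299 329; 301 298 330; 305 298 330; 309 298 330; 313 298 331; 317 297 331; 321 298 330; 325 298 330; 329 300 328; 333 308 319; 0.2 knobtop,collar,tip [[317.3, 328.3], [316.9, 293.1], [316.4, 243.3]]
0.3 knobtop,collar,tip [[317.3, 329.3], [316.9, 290.3], [316.4, 234.1]]
0.4 knobtop,collar,tip [[317.3, 330.1], [316.9, 287.7], [316.5, 225.1]]
0.5 knobtop,collar,tip [[317.3, 330.9], [317.0, 285.3], [316.5, 216.5]]
180 [57, 210, 219, 218, 218, 218, 218, 217, 218, 217, 217, 216, 216, 216, 216, 214, 214, 214, 213, 213, 213]
188 [44, 196, 217, 217, 217, 216, 217, 216, 215, 215, 215, 215, 214, 214, 214, 214, 213, 213, 213, 212, 214]
196 [39, 170, 216, 216, 217, 218, 216, 168, 85, 84, 84, 82, 89, 192, 216, 215, 215, 214, 214, 215, 215]
204 [36, 146, 215, 215, 215, 214, 213, 175, 91, 84, 86, 83, 97, 191, 214, 213, 214, 213, 213, 213, 212]
212 [40, 108, 213, 214, 212, 212, 
[... 344 characters left out ...]
 37, 38, 36, 35, 37, 37, 35]
244 [38, 36, 31, 34, 36, 34, 41, 58, 138, 162, 166, 157, 109, 39, 38, 39, 35, 37, 36, 39, 42]
252 [38, 40, 37, 37, 36, 35, 41, 65, 147, 166, 169, 157, 114, 36, 38, 38, 43, 48, 51, 50, 51]
260 [37, 40, 37, 37, 38, 40, 42, 71, 152, 167, 169, 159, 121, 38, 38, 40, 45, 53, 67, 69, 66]
268 [37, 40, 36, 34, 38, 93, 151, 173, 185, 198, 195, 182, 173, 161, 103, 53, 64, 61, 58, 58, 75]
276 [33, 39, 38, 138, 218, 232, 233, 230, 209, 168, 171, 185, 215, 229, 229, 226, 183, 73, 89, 95, 74]
284 [40, 40, 97, 232, 232, 129, 66, 76, 76, 81, 76, 75, 76, 64, 91, 228, 236, 205, 90, 58, 57]
292 [38, 41, 47, 207, 165, 66, 64, 71, 61, 74, 71, 68, 65, 63, 64, 102, 226, 123, 89, 59, 54]
```

>>> move_arm(commands=[[-1,[0,-0.035,0],0],[-1,[0,-0.04,0],0],[-1,[0,-0.04,0],0],[-1,[0,-0.04,0],0],[-1,[0,-0.025,0],0]])

```text
time: 15.1
position: [0.5197, 0.1334, 0.1692]
tcp_rot: [3.111, 0.427, -0.011]
wrist_force: [0.1, -0.6, -0.4]
grip_width: 0.151
grip_force: 59.5
```

>>> move_arm(commands=[[-1,[0,0,0],0],[-1,[0,0,0],0]])

```text
time: 15.27
position: [0.5208, 0.1356, 0.1698]
tcp_rot: [-3.113, -0.424, 0.007]
wrist_force: [0.3, 0.4, -1.3]
grip_width: 0.149
grip_force: 59.6
```

```bash
cat > rod.py <<'E'
from h import *
import pickle,sys
def rod(f,v0=195,v1=268,thr=90):
    g=cv2.cvtColor(f['color'],cv2.COLOR_BGR2GRAY); out=[]
    for v in range(v0,v1,2):
        c=np.flatnonzero(g[v,290:340]>thr)
        out.append((v,len(c),(c.min()+290,c.max()+290) if len(c) else None))
    return out
if __name__=='__main__':
    o=get_obs(); f=grab_frame('wrist'); pickle.dump((o,f),open(sys.argv[1]+'.pkl','wb'))
    print(o['position'],o['tcp_rot'],rod(f))
E
python3 rod.py w14
```

```text
[0.52084551 0.13561045 0.16978538] [-3.11271955 -0.42425835  0.00746495] [(195, 0, None), (197, 0, None), (199, 0, None), (201, 0, None), (203, 0, None), (205, 0, None), (207, 0, None), (209, 0, None), (211, 0, None), (213, 0, None), (215, 0, None), (217, 0, None), (219, 0, None), (221, 0, None), (223, 0, None), (225, 0, None), (227, 0, None), (229, 0, None), (231, 4, (np.int64(313), np.int64(316))), (233, 10, (np.int64(310), np.int64(319))), (235, 12, (np.int64(309), np.int64(320))), (237, 14, (np.int64(308), np.int64(321))), (239, 14, (np.int64(308), np.int64(321))), (241, 14, (np.int64(308), np.int64(321))), (243, 15, (np.int64(307), np.int64(321))), (245, 15, (np.int64(307), np.int64(321))), (247, 15, (np.int64(307), np.int64(321))), (249, 15, (np.int64(307), np.int64(321))), (251, 15, (np.int64(307), np.int64(321))), (253, 15, (np.int64(307), np.int64(321))), (255, 16, (np.int64(307), np.int64(322))), (257, 16, (np.int64(307), np.int64(322))), (259, 16, (np.int64(307), np.int64(322))), (261, 16, (np.int64(307), np.int64(322))), (263, 16, (np.int64(307), np.int64(322))), (265, 18, (np.int64(306), np.int64(323))), (267, 26, (np.int64(301), np.int64(326)))]
```

```bash
cat > pinfit.py <<'E'
from h import *
import pickle
from scipy.optimize import least_squares
def feats(n):
    o,f=pickle.load(open(n+'.pkl','rb')); return o,f
def pinfit(n,vt,vc,vk):
    o,f=feats(n); P=o['position']; T=Rm(o['tcp_rot']); X=T[:,0]; Z=-T[:,2]
    def geo(p):
        th=p[2]; a=Z*np.cos(th)-X*np.sin(th); b=X*np.cos(th)+Z*np.sin(th); c=P+X*p[0]*.001+Z*p[1]*.001  # collar underside centre
        return a,b,c
    def res(p):
        a,b,c=geo(p); ks=[c+a*.026+R.from_rotvec(a*t).apply(-b)*.008 for t in np.linspace(-.5,.5,5)]
        cs=[c+b*.011]
        return [proj(f,[c-a*.046])[0,1]-vt, proj(f,cs)[0,1]-vc, proj(f,ks)[:,1].max()-vk]
    q=least_squares(res,[0,-8,.35],x_scale=[1,1,.1]); a,b,c=geo(q.x); tip=c-a*.046
    print('collar x,z mm, th',q.x.round(3),'tip rel tcp, tool x/z(up) mm',(1000*np.array([(tip-P)@X,(tip-P)@Z])).round(2),q.fun.round(2))
E
python3 - <<'E'
from pinfit import *
o,f=feats('w14'); h=cv2.cvtColor(f['color'],cv2.COLOR_BGR2HSV)
m=cv2.inRange(h,(0,130,60),(8,255,255))|cv2.inRange(h,(172,130,60),(180,255,255)); v=np.flatnonzero(m[:,305:325].sum(1)>0)
print('red rows',v.min(),v.max()); g=cv2.cvtColor(f['color'],cv2.COLOR_BGR2GRAY)
for u in(305,315,324): print(u,[(r,int(g[r,u]),int(h[r,u,0]),int(h[r,u,1])) for r in range(262,346,4)])
pinfit('w14',230.3,264.8,v.max()+.5)
o,f=feats('w12'); h=cv2.cvtColor(f['color'],cv2.COLOR_BGR2HSV); print('w12 knob: rel tcp bottom px pred', proj(f,[o['position']+[0,0,.082-.0726]-.008*Rm(o['tcp_rot'])[:,0]]))
E
```

```text
red rows 277 333
305 [(262, 51, 90, 10), (266, 112, 17, 20), (270, 225, 23, 5), (274, 244, 105, 4), (278, 198, 172, 35), (282, 69, 2, 247), (286, 76, 0, 244), (290, 73, 2, 241), (294, 73, 1, 242), (298, 79, 0, 244), (302, 76, 2, 243), (306, 80, 2, 243), (310, 81, 0, 245), (314, 81, 0, 245), (318, 81, 0, 245), (322, 81, 0, 245), (326, 81, 0, 245), (330, 79, 1, 247), (334, 40, 120, 12), (338, 41, 110, 18), (342, 42, 108, 28)]
315 [(262, 189, 19, 21), (266, 181, 20, 21), (270, 238, 102, 5), (274, 241, 105, 6), (278, 88, 1, 211), (282, 83, 2, 244), (286, 79, 2, 243), (290, 76, 1, 243), (294, 77, 2, 243), (298, 78, 0, 244), (302, 73, 1, 243), (306, 79, 0, 244), (310, 81, 0, 245), (314, 81, 0, 245), (318, 81, 0, 245), (322, 81, 0, 245), (326, 81, 0, 245), (330, 81, 0, 245), (334, 55, 0, 103), (338, 44, 60, 6), (342, 43, 80, 34)]
324 [(262, 44, 110, 17), (266, 112, 21, 16), (270, 224, 20, 3), (274, 241, 108, 5), (278, 228, 144, 6), (282, 73, 1, 235), (286, 82, 1, 244), (290, 70, 1, 242), (294, 72, 2, 242), (298, 79, 1, 244), (302, 77, 3, 242), (306, 74, 1, 243), (310, 83, 0, 245), (314, 81, 0, 245), (318, 81, 0, 245), (322, 81, 0, 245), (326, 81, 0, 245), (330, 88, 2, 235), (334, 45, 83, 22), (338, 40, 90, 12), (342, 43, 96, 28)]
collar x,z mm, th [  6.592 -17.194   0.303] tip rel tcp, tool x/z(up) mm [ 20.33 -61.09] [0. 0. 0.]
w12 knob: rel tcp bottom px pred [[317.16509925 337.21538739]]
```

```bash
cat >> pinfit.py <<'E'
def pinfit2(n,obs,sc=1.,z=None):
    o,f=feats(n); P=o['position']; T=Rm(o['tcp_rot']); X=T[:,0]; Z=-T[:,2]
    def geo(p):
        th=p[2]; a=Z*np.cos(th)-X*np.sin(th); b=X*np.cos(th)+Z*np.sin(th); return a,b,P+X*p[0]*.001+Z*p[1]*.001
    def res(p):
        a,b,c=geo(p); r=[proj(f,[c+a*s*.001+b*nn*.001*sc])[0,1]-v for s,nn,v in obs]
        return r+([(p[1]-z)*3] if z is not None else [])
    q=least_squares(res,[0,-8,.35],x_scale=[1,1,.1]); a,b,c=geo(q.x); tip=c-a*.046
    print(sc,z,'collar x,z,th',q.x.round(3),'tip rel tcp x/zup',(1000*np.array([(tip-P)@X,(tip-P)@Z])).round(2),q.fun.round(1))
E
python3 - <<'E'
from pinfit import *
ob=[(26,-8,333.8),(26,8,308),(4,8,277.3),(0,11,264.8),(-46,0,230.3)]
for sc in(1,.97): pinfit2('w14',ob,sc)
pinfit2('w14',ob[:3]+ob[4:],1.); pinfit2('w14',ob[:1]+ob[2:],1.)
pinfit2('w14',ob,.97,-14.)
# vertical reference w12
o,f=feats('w12'); h=cv2.cvtColor(f['color'],cv2.COLOR_BGR2HSV); g=cv2.cvtColor(f['color'],cv2.COLOR_BGR2GRAY)
print([(r,int(g[r,315])) for r in range(284,344,2)])
E
```

```text
1 None collar x,z,th [  5.831 -18.426   0.304] tip rel tcp x/zup [ 19.61 -62.31] [-0.4  1.2 -1.9  0.5  0.5]
0.97 None collar x,z,th [  6.878 -16.356   0.293] tip rel tcp x/zup [ 20.18 -60.39] [-0.4  1.3 -2.   0.5  0.6]
1.0 None collar x,z,th [  5.145 -19.707   0.31 ] tip rel tcp x/zup [ 19.18 -63.51] [-0.5  1.5 -1.6  0.7]
1.0 None collar x,z,th [  5.422 -18.908   0.32 ] tip rel tcp x/zup [ 19.91 -62.57] [ 0.2 -1.3  1.1 -0. ]
0.97 -14.0 collar x,z,th [  7.952 -14.028   0.283] tip rel tcp x/zup [ 20.82 -58.19] [ 0.2  1.2 -2.2  0.1  0.6 -0.1]
[(284, 230), (286, 214), (288, 103), (290, 70), (292, 73), (294, 54), (296, 58), (298, 57), (300, 75), (302, 60), (304, 57), (306, 65), (308, 117), (310, 119), (312, 107), (314, 97), (316, 97), (318, 94), (320, 87), (322, 85), (324, 81), (326, 81), (328, 81), (330, 81), (332, 81), (334, 81), (336, 81), (338, 65), (340, 39), (342, 39)]
```

```bash
cat > hole.py <<'E'
from h import *
import pickle
def hole(f,guess,r=12):
    K=4; u,v=np.round(guess).astype(int); h=cv2.cvtColor(f['color'],cv2.COLOR_BGR2HSV)
    s=h[v-r-14:v+r+15,u-r-14:u+r+15,1].astype(np.float32); hh=h[v-r-14:v+r+15,u-r-14:u+r+15,0].astype(np.float32)
    S=cv2.resize(s,None,fx=K,fy=K,interpolation=cv2.INTER_LINEAR); H=cv2.resize(hh,None,fx=K,fy=K,interpolation=cv2.INTER_LINEAR)
    m=((S>177)|((H<26.3)&(S>120))).astype(np.uint8)
    n,l,st,ce=cv2.connectedComponentsWithStats(m); c0=(r+14)*K
    out=[]
    for i in range(1,n):
        if st[i,4]>150:
            k=cv2.findContours((l==i).astype(np.uint8),0,1)[0][0]; e=cv2.fitEllipse(k)
            out.append(((np.array(e[0])+.5)/K-.5+[u-r-14,v-r-14],np.round(np.array(e[1])/K,1),st[i,4]/K/K))
    return out
def tri(rays):
    A=0;b=0
    for e,d in rays:
        d=d/np.linalg.norm(d); M=np.eye(3)-np.outer(d,d); A=A+M; b=b+M@e
    return np.linalg.solve(A,b)
E
python3 - <<'E'
from hole import *
S=np.load('seat.npy'); Mz=np.array([-.378,-.102,.920]); Mx=np.array([.888,.239,.391])
H0=S[:3]-.0025*Mx+.022*Mz; print(H0)
for n in('w9','w14'):
    o,f=pickle.load(open(n+'.pkl','rb')); g=proj(f,[H0])[0]; print(n,g)
    for x in hole(f,g): print('  ',x)
E
```

```text
[0.57404954 0.00874564 0.08416116]
w9 [311.84680787 199.34787161]
   (array([311.3916626 , 195.38539505]), array([43.6, 46.4]), np.float64(435.625))
   (array([310.66902161, 198.27275085]), array([16.1, 20.4]), np.float64(264.6875))
w14 [518.2585878  223.49688822]
   (array([511.69651985, 215.78949356]), array([38.4, 42.9]), np.float64(603.125))
   (array([506.55559158, 222.79494095]), array([30.1, 82.5]), np.float64(11.6875))
   (array([517.05299759, 222.49155426]), array([12.8, 21.1]), np.float64(216.8125))
```

Run:
```python
from hole import *
rs=[];fs=[]
px=[(310.67,198.27),(517.05,222.5)]
for n,p in zip(('w9','w14'),px):
    o,f=pickle.load(open(n+'.pkl','rb')); e,d=ray(f,[p]); rs.append((e,d[0])); fs.append((o,f))
H=tri(rs); print('H',H,[proj(f,[H])[0]-p for (o,f),p in zip(fs,px)])
Mz=np.array([-.378,-.102,.920]); print('carrier base',H-.022*Mz)
S=np.load('seat.npy'); o9,f9=fs[0]
e,d=ray(f9,[proj(f9,S[:3])[0]]); 
for dz in(0,-.002,-.004): print(e+d[0]*((S[2]+dz-e[2])/d[0][2]))
o,f=fs[1]; T=Rm(o['tcp_rot']); e,d=ray(f,[(314.5,230.3)])
for zz in(-.058,-.060,-.062,-.064):
    q=e+d[0]*((o['position'][2]+zz-e[2])/d[0][2])-o['position']; print(zz,'tip-tcp tool',(T.T@q).round(4))
```

```text
H [0.57443164 0.00960915 0.08380261] [array([-0.00019759,  0.00156357]), array([ 0.00028509, -0.00141758])]
carrier base [0.58274764 0.01185315 0.06356261]
[0.58458554 0.01158714 0.06489866]
[0.58430811 0.01152181 0.06289866]
[0.58403068 0.01145648 0.06089866]
-0.058 tip-tcp tool [ 0.0213 -0.0012  0.0579]
-0.06 tip-tcp tool [ 0.0207 -0.0012  0.0599]
-0.062 tip-tcp tool [ 0.0201 -0.0012  0.0619]
-0.064 tip-tcp tool [ 0.0195 -0.0012  0.0639]
```

>>> move_arm(commands=[[-1,[0.005,-0.03,0],0],[-1,[0.008,-0.038,0],0],[-1,[0.008,-0.036,0],0],[-1,[0.0076,-0.03,0],0],[-1,[0,0,0],0]])

```text
time: 15.73
position: [0.5521, -0.0001, 0.1706]
tcp_rot: [3.111, 0.425, -0.001]
wrist_force: [0.1, -0.4, -0.9]
grip_width: 0.158
grip_force: 59.6
```

>>> move_arm(commands=[[-1,[0,0,0],0],[-1,[0,0,0],0]])

```text
time: 15.9
position: [0.5506, 0.0044, 0.1707]
tcp_rot: [-3.111, -0.43, 0.003]
wrist_force: [-0.0, -0.1, 0.5]
grip_width: 0.152
grip_force: 59.6
```

Run:
```python
from hole import *
o=get_obs(); f=grab_frame('wrist'); pickle.dump((o,f),open('w15.pkl','wb'))
print(o['position'],o['tcp_rot'])
g=proj(f,[[.5744,.0096,.0838]])[0]; print('hole pred',g)
for x in hole(f,g): print(x)
h=cv2.cvtColor(f['color'],cv2.COLOR_BGR2HSV)
for v in range(int(g[1])-24,int(g[1])+40,3): print(v,[(int(h[v,u,0]),int(h[v,u,1]),int(h[v,u,2])) for u in range(297,336,3)])
```

```text
[0.55060514 0.00437127 0.17069284] [-3.11093554e+00 -4.30031092e-01  2.68240390e-03]
hole pred [318.4286479  213.43011979]
(array([318.86725235, 209.54476357]), array([39.1, 44.1]), np.float64(430.3125))
(array([318.37214088, 213.4750576 ]), array([13.7, 18.7]), np.float64(204.5625))
189 [(28, 161, 247), (28, 162, 247), (29, 158, 247), (28, 161, 247), (26, 175, 245), (25, 182, 243), (24, 190, 242), (24, 191, 243), (24, 191, 244), (24, 190, 244), (25, 181, 245), (28, 165, 247), (29, 156, 247)]
192 [(28, 159, 247), (29, 161, 247), (28, 164, 247), (23, 186, 238), (23, 192, 239), (24, 192, 243), (25, 193, 245), (25, 188, 245), (25, 189, 244), (24, 192, 243), (23, 195, 241), (23, 190, 238), (27, 168, 247)]
195 [(28, 162, 247), (28, 163, 247), (22, 188, 236), (22, 192, 236), (23, 193, 242), (25, 194, 245), (25, 188, 245), (25, 188, 245), (25, 190, 245), (25, 192, 244), (23, 189, 242), (22, 191, 238), (22, 191, 234)]
198 [(29, 160, 247), (23, 184, 236), (21, 192, 228), (23, 196, 241), (26, 187, 246), (27, 176, 247), (28, 169, 247), (28, 169, 247), (28, 171, 247), (28, 171, 247), (25, 189, 2
[... 3006 characters left out ...]
 20, 190), (22, 20, 194), (18, 18, 183), (13, 18, 128), (128, 21, 48), (114, 28, 46), (30, 6, 45), (98, 24, 42)]
246 [(120, 23, 44), (135, 11, 46), (75, 12, 43), (20, 11, 69), (18, 20, 167), (18, 20, 191), (22, 20, 195), (19, 19, 186), (20, 18, 129), (105, 22, 46), (120, 22, 46), (105, 12, 44), (105, 22, 47)]
249 [(110, 16, 48), (100, 31, 49), (120, 11, 47), (15, 7, 69), (16, 20, 168), (16, 20, 192), (18, 22, 199), (21, 20, 183), (17, 17, 132), (105, 12, 44), (115, 31, 49), (113, 23, 45), (135, 23, 45)]
252 [(105, 11, 45), (150, 5, 47), (130, 17, 46), (15, 7, 74), (21, 21, 173), (19, 19, 192), (20, 19, 197), (20, 21, 186), (15, 15, 134), (100, 17, 45), (0, 0, 44), (95, 33, 47), (83, 22, 46)]
```

>>> move_arm(commands=[[-1,[-0.0012,-0.0029,-0.006],0],[-1,[0,0,-0.006],0],[-1,[0,0,0],0],[-1,[0,0,0],0]])

```text
time: 16.28
position: [0.5492, 0.0006, 0.1588]
tcp_rot: [-3.112, -0.43, 0.002]
wrist_force: [0.2, 0.7, -0.3]
grip_width: 0.151
grip_force: 59.6
```

Run:
```python
from hole import *
o=get_obs(); f=grab_frame('wrist'); pickle.dump((o,f),open('w16.pkl','wb'))
print(o['position'],o['tcp_rot'],o['wrist_force'].round(1))
H=np.array([.5744,.0096,.0838]); g=proj(f,[H])[0]; print('hole pred',g)
for x in hole(f,g): print(x)
X=Rm(o['tcp_rot'])
T=X.T@(H-o['position']); print('H in tool',T)
g2=cv2.cvtColor(f['color'],cv2.COLOR_BGR2HSV)
for v in range(222,246,2): print(v,g2[v,306:326:2,1].tolist())
```

```text
[0.54919887 0.00060046 0.15875536] [-3.11178153e+00 -4.30031463e-01  2.36513007e-03] [ 0.2  0.7 -0.3]
hole pred [313.46013184 214.39897563]
(array([314.22109222, 210.70263672]), array([41.5, 45.9]), np.float64(467.3125))
(array([313.49763298, 214.45417595]), array([14.6, 19.6]), np.float64(230.25))
H in tool [ 0.02680671 -0.00179442  0.07491712]
222 [157, 165, 167, 173, 174, 171, 169, 161, 160, 164]
224 [160, 158, 156, 158, 159, 162, 159, 161, 165, 166]
226 [167, 163, 162, 160, 161, 162, 165, 162, 165, 165]
228 [154, 166, 171, 166, 165, 166, 166, 162, 146, 58]
230 [6, 26, 61, 114, 154, 121, 50, 21, 1, 2]
232 [1, 2, 2, 18, 56, 32, 2, 2, 1, 1]
234 [9, 9, 5, 15, 20, 20, 6, 5, 9, 8]
236 [12, 4, 18, 21, 18, 24, 18, 11, 9, 16]
238 [9, 20, 21, 20, 21, 21, 18, 20, 9, 14]
240 [9, 18, 21, 20, 21, 21, 19, 19, 15, 18]
242 [4, 15, 20, 20, 21, 20, 21, 21, 12, 6]
244 [0, 20, 19, 20, 21, 20, 18, 21, 15, 11]
```

>>> move_arm(commands=[[-1,[0.0016,0.001,-0.003],0],[-1,[0.0015,0.0005,-0.004],0],[-1,[0.0015,0.0004,-0.003],0],[-1,[0,0,0],0],[-1,[0,0,0],0]])

```text
time: 16.75
position: [0.5543, 0.0019, 0.1491]
tcp_rot: [-3.112, -0.429, 0.001]
wrist_force: [0.1, -0.4, -0.7]
grip_width: 0.151
grip_force: 59.6
```

Run:
```python
from hole import *
o=get_obs(); f=grab_frame('wrist'); pickle.dump((o,f),open('w17.pkl','wb'))
print(o['position'],o['wrist_force'].round(1))
H=np.array([.5744,.0096,.0838]); g=proj(f,[H])[0]; print('hole pred',g)
for x in hole(f,g): print(x)
print('H in tool',Rm(o['tcp_rot']).T@(H-o['position']))
g2=cv2.cvtColor(f['color'],cv2.COLOR_BGR2HSV)
for v in range(210,250,2): print(v,g2[v,296:334:2,1].tolist())
```

```text
[0.5543455  0.00189315 0.14909589] [ 0.1 -0.4 -0.7]
hole pred [313.13367111 226.6436936 ]
(array([313.95119095, 220.41851807]), array([40.2, 43.6]), np.float64(482.75))
(array([313.37745285, 229.83123589]), array([19.4, 22.7]), np.float64(227.625))
H in tool [ 0.02143163 -0.00199247  0.06528282]
210 [194, 195, 191, 189, 186, 181, 173, 169, 172, 172, 174, 173, 178, 185, 194, 192, 197, 193, 187]
212 [195, 193, 188, 173, 167, 159, 157, 157, 156, 157, 159, 158, 160, 170, 179, 188, 191, 195, 189]
214 [192, 181, 165, 159, 155, 156, 157, 161, 159, 158, 162, 159, 160, 156, 163, 165, 181, 193, 192]
216 [179, 162, 158, 157, 154, 159, 162, 162, 164, 163, 165, 160, 163, 158, 157, 157, 158, 178, 194]
218 [166, 159, 157, 163, 161, 165, 163, 167, 169, 164, 167, 167, 163, 166, 163, 160, 158, 163, 189]
220 [158, 158, 159, 163, 167, 171, 171, 172, 176, 176, 179, 173, 172, 167, 165, 159, 164, 162, 173]
222 [162, 160, 162, 163, 168, 187, 189, 185, 182, 187, 182, 185, 185, 174, 164, 163, 163, 163, 160]
224 [161, 162, 164, 167, 180, 190, 192, 193, 194, 192, 193, 194, 190, 183, 168, 165, 164, 165, 161]
226
[... 334 characters left out ...]
9, 173, 107, 49, 74, 146, 178, 168, 159, 161, 167, 161, 128]
234 [142, 165, 164, 161, 160, 162, 159, 107, 31, 19, 20, 68, 135, 158, 156, 159, 164, 147, 18]
236 [38, 146, 164, 165, 161, 157, 133, 40, 18, 22, 20, 22, 99, 158, 163, 166, 157, 59, 2]
238 [2, 19, 114, 162, 166, 162, 113, 21, 19, 19, 21, 18, 69, 159, 170, 132, 36, 3, 1]
240 [1, 2, 2, 68, 149, 157, 103, 18, 19, 20, 20, 20, 52, 144, 90, 8, 2, 1, 1]
242 [1, 1, 1, 2, 6, 32, 75, 19, 19, 20, 20, 19, 32, 18, 2, 1, 1, 1, 1]
244 [9, 5, 3, 4, 3, 2, 11, 19, 20, 22, 18, 19, 13, 5, 3, 3, 2, 2, 3]
246 [11, 8, 2, 4, 7, 5, 15, 19, 19, 21, 21, 21, 17, 5, 5, 9, 8, 10, 18]
248 [16, 28, 6, 22, 22, 11, 19, 18, 20, 21, 18, 21, 20, 14, 28, 16, 27, 5, 10]
```

>>> move_arm(commands=[[-1,[0.0007,0.0011,-0.002],0],[-1,[0.0008,0.0002,-0.002],0],[-1,[0.0008,0.0002,-0.002],0],[-1,[0,0,0],0],[-1,[0,0,0],0]])

```text
time: 17.22
position: [0.5566, 0.0034, 0.1432]
tcp_rot: [3.112, 0.429, -0.001]
wrist_force: [0.1, -0.4, -0.1]
grip_width: 0.149
grip_force: 59.6
```

>>> move_arm(commands=[[-1,[0.0008,0.0002,-0.002],0],[-1,[0.0008,0.0002,-0.002],0],[-1,[0,0,0],0]])

```text
time: 17.47
position: [0.5581, 0.0038, 0.139]
tcp_rot: [3.112, 0.429, -0.001]
wrist_force: [-0.5, 0.6, -1.0]
grip_width: 0.155
grip_force: 59.6
```

>>> move_arm(commands=[[-1,[0.0012,0.0003,-0.003],0],[-1,[0.0012,0.0003,-0.003],0],[-1,[0,0,0],0]])

```text
time: 17.72
position: [0.5601, 0.0044, 0.1325]
tcp_rot: [-3.112, -0.429, 0.003]
wrist_force: [-0.4, 0.2, 0.1]
grip_width: 0.15
grip_force: 59.5
```

>>> move_arm(commands=[[-1,[0.0012,0.0003,-0.003],0],[-1,[0.0012,0.0003,-0.003],0],[-1,[0,0,0],0]])

```text
time: 17.97
position: [0.563, 0.0051, 0.1266]
tcp_rot: [-3.112, -0.429, 0.001]
wrist_force: [-1.0, -0.0, -0.8]
grip_width: 0.154
grip_force: 59.5
```

>>> move_arm(commands=[[-1,[0.0009,0.0002,-0.002],0],[-1,[0,0,0],0]])

```text
time: 18.13
position: [0.564, 0.0053, 0.1251]
tcp_rot: [-3.112, -0.429, 0.0]
wrist_force: [-0.5, -0.3, -0.2]
grip_width: 0.148
grip_force: 59.5
```

>>> move_arm(commands=[[-1,[0.0009,0.0002,-0.002],0],[-1,[0,0,0],0]])

```text
time: 18.3
position: [0.5649, 0.0054, 0.1232]
tcp_rot: [3.112, 0.429, -0.0]
wrist_force: [-0.4, 0.3, -1.1]
grip_width: 0.149
grip_force: 59.5
```

>>> move_arm(commands=[[-1,[0.0009,0.0002,-0.002],0],[-1,[0,0,0],0]])

```text
time: 18.47
position: [0.5657, 0.0056, 0.1211]
tcp_rot: [-3.112, -0.429, 0.0]
wrist_force: [-1.3, -0.1, -0.3]
grip_width: 0.154
grip_force: 59.6
```

>>> move_arm(commands=[[-1,[0.0009,0.0002,-0.002],0],[-1,[0.0009,0.0002,-0.002],0],[-1,[0,0,0],0]])

```text
time: 18.72
position: [0.5675, 0.006, 0.1169]
tcp_rot: [3.112, 0.429, -0.001]
wrist_force: [-1.7, -0.3, -1.0]
grip_width: 0.155
grip_force: 59.6
```

>>> move_arm(commands=[[-1,[0.0009,0.0002,-0.002],0],[-1,[0.0009,0.0002,-0.002],0],[-1,[0,0,0],0]])

```text
time: 18.97
position: [0.5692, 0.0064, 0.1129]
tcp_rot: [3.112, 0.429, -0.001]
wrist_force: [-1.3, -0.4, -0.8]
grip_width: 0.15
grip_force: 59.6
```

>>> move_arm(commands=[[-1,[0.0009,0.0002,-0.002],0],[-1,[0.0009,0.0002,-0.002],0],[-1,[0,0,0],0]])

```text
time: 19.22
position: [0.571, 0.0068, 0.1089]
tcp_rot: [3.112, 0.429, -0.001]
wrist_force: [-1.7, -0.9, -1.7]
grip_width: 0.156
grip_force: 59.5
```

>>> move_arm(commands=[[-1,[0.0009,0.0002,-0.002],0],[-1,[0.0009,0.0002,-0.002],0],[-1,[0,0,0],0]])

```text
time: 19.47
position: [0.5726, 0.0071, 0.1048]
tcp_rot: [3.112, 0.429, -0.002]
wrist_force: [-3.4, -1.4, -1.8]
grip_width: 0.15
grip_force: 59.5
```

>>> move_arm(commands=[[-1,[0.0005,0.0001,-0.001],0],[-1,[0,0,0],0]])

```text
time: 19.63
position: [0.5731, 0.0072, 0.1041]
tcp_rot: [3.112, 0.429, -0.002]
wrist_force: [-4.2, -1.0, -0.6]
grip_width: 0.154
grip_force: 59.5
```

>>> move_arm(commands=[[-1,[0.0005,0.0001,-0.001],0],[-1,[0,0,0],0]])

```text
time: 19.8
position: [0.5735, 0.0073, 0.1032]
tcp_rot: [3.112, 0.429, -0.002]
wrist_force: [-5.1, -1.4, -0.3]
grip_width: 0.153
grip_force: 59.5
```

>>> move_arm(commands=[[-1,[-0.0005,-0.0001,-0.001],0],[-1,[0,0,0],0]])

```text
time: 19.97
position: [0.5733, 0.0073, 0.1023]
tcp_rot: [3.112, 0.429, -0.0]
wrist_force: [-3.9, -1.9, 0.9]
grip_width: 0.151
grip_force: 59.6
```

>>> move_arm(commands=[[-1,[0,0,-0.001],0],[-1,[0,0,0],0]])

```text
time: 20.13
position: [0.5731, 0.0072, 0.1015]
tcp_rot: [3.112, 0.429, -0.001]
wrist_force: [-5.1, -2.0, 1.5]
grip_width: 0.151
grip_force: 59.7
```

>>> move_arm(commands=[[-1,[0,0,-0.001],0],[-1,[0,0,0],0]])

```text
time: 20.3
position: [0.5727, 0.0071, 0.1008]
tcp_rot: [3.112, 0.429, -0.003]
wrist_force: [-7.3, -2.3, 4.5]
grip_width: 0.152
grip_force: 60.1
```

>>> move_arm(commands=[[-1,[-0.001,-0.0003,0],0],[-0.6,[0,0,0],0],[-0.5,[0,0,0],0],[-0.4,[0,0,0],0],[-0.3,[0,0,0],0]])

```text
time: 20.72
position: [0.5737, 0.0072, 0.1008]
tcp_rot: [3.112, 0.429, 0.004]
wrist_force: [0.1, -0.2, -0.6]
grip_width: 0.347
grip_force: 0.0
```

>>> move_arm(commands=[[-0.2,[0,0,0.005],0],[-0.1,[0,0,0.02],0],[0,[0,0,0.03],0],[0,[-0.012,-0.003,0.015],0],[0,[-0.012,-0.003,0],0]])

```text
time: 21.13
position: [0.5515, 0.0011, 0.1747]
tcp_rot: [3.111, 0.429, 0.015]
wrist_force: [0.3, 0.1, -0.5]
grip_width: 0.501
grip_force: 0.0
```

```bash
python3 red.py w18
python3 - <<'E'
from hole import *
o,f=pickle.load(open('w18.pkl','rb'))
H=np.array([.5744,.0096,.0838]); az=np.array([-.378,-.102,.920]); ax=np.array([.888,.239,.391])
print('\npred knob top c,near edge,base up', proj(f,[H+.026*az,H+.026*az-.008*ax,H+.026*az+.008*ax,H+.004*az+.008*ax,H+.011*ax]).round(1).tolist())
h=cv2.cvtColor(f['color'],cv2.COLOR_BGR2HSV); u=int(proj(f,[H+.02*az])[0,0])
print(u,[(v,*h[v,u].tolist()) for v in range(130,262,3)])
E
```

```text
21.1333 [0.55148096 0.00110493 0.17472215] 0.5014038268177815 tcp px [[317.0, 310.6], [317.3, 324.5]]
[301 211  27  38 797] [313.706399   229.95984944]
211 310 318; 215 305 322; 219 304 324; 223 303 324; 227 303 324; 231 302 325; 235 301 326; 239 301 326; 243 303 325; 247 308 319; 
pred knob top c,near edge,base up [[312.7, 237.8], [312.6, 247.3], [312.8, 228.0], [312.9, 207.1], [313.0, 200.0]]
312 [(130, 30, 5, 223), (133, 26, 8, 236), (136, 21, 8, 236), (139, 26, 9, 234), (142, 26, 8, 236), (145, 26, 8, 236), (148, 75, 2, 242), (151, 105, 2, 247), (154, 105, 2, 247), (157, 103, 8, 236), (160, 90, 1, 247), (163, 90, 1, 247), (166, 90, 1, 244), (169, 22, 100, 242), (172, 27, 183, 247), (175, 29, 154, 247), (178, 29, 150, 247), (181, 29, 154, 247), (184, 28, 165, 247), (187, 25, 188, 245), (190, 25, 190, 245), (193, 26, 187, 246), (196, 29, 161, 247), (199, 29, 156, 247), (202, 21, 45, 237), (205, 98, 4, 244), (208, 105, 4, 246), (211, 1, 195, 233), (214, 0, 246, 243), (217, 1, 244, 236), (220, 1, 244, 237), (223, 0, 244, 243), (226, 0, 244, 239), (229, 0, 245, 247), (232, 0, 245, 247), (235, 0, 245, 247), (238, 0, 245, 247), (241, 0, 245, 247), (244, 0, 245, 247), (247, 1, 207, 176), (250, 105, 33, 46), (253, 90, 18, 43), (256, 105, 33, 46), (259, 105, 11, 45)]
```

```bash
python3 -c "
from rig import *
print(finish_job())"
```

```text
the job is handed in; nothing more can be done
None
```

The job is handed in with no verdict returned: by the wrist camera the carrier sits flat in the recess about 2 mm downhill of centre, with the long pin through it, its collar within about 2 mm of the hub and both let go; contact forces stayed around 20 N or less, and the other objects were left alone but not re-checked.

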